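# Load the drinks carousel and present the card case

### The arm

A 6-joint arm with a two-finger parallel gripper is mounted at the origin on the work surface. World frame = base frame: x ahead of the robot, y to its left, z up, the work surface at z = 0. Lengths are in mm, angles in rad, forces in N, time in s.
With the tool pointing down it reaches from about 275 to 1000 mm from the base axis. Payload 8.4 kg.
Tool frame: the origin (TCP) lies at the very end of the fingers, on their centre line; the grasp point (between the pads) lies 19 mm behind it (r.pinch_z is the distance from the TCP to the grasp point, in mm); z points along the fingers, y is the direction in which the jaws open and shut (so a half turn about z gives the same grasp; the last joint's range is limited). The gripper opens to 85 mm and grips with 20 to 120 N. Pads are 22 mm wide; open, the fingers measure 114 mm over their backs; the gripper's body (76 mm by 85 mm) begins 54 mm behind the grasp point. The pads swing forward as they close: fully open they stand 13 mm farther back than shut.
Start: joints at [1.196, 0.353, 1.633, -0, 1.155, -0.002], TCP at [227.639, 582.072, 231.281] pointing down, gripper open.
Joint ranges: [-2.63, 2.63], [-0.92, 2.1], [0.06, 2.66], [-1.3, 4.44], [0, 2.69], [-3.02, 3.02]. Speed limits (rad/s): [2.22, 2.22, 2.79, 3.14, 3.14, 3.14].

### API

Orientations are given as [roll, pitch, yaw] about the fixed x, y, z axes, in that order (R = Rz(yaw) Ry(pitch) Rx(roll)).
In Python, from rig import r, optics gives the robot as it stands.
- The arm moves only by the shell command python3 -m creep 'ROWS' [FORCE]. ROWS is JSON, a list of rows, each an object with "dp": the shift along the tool's x, y, z in mm, a list of three; "angular": the turn, a rotation vector about the tool's x, y, z in rad, a list of three; "fingers": the finger opening in mm, from 0 to 85.4. In form: [{"dp": [dx, dy, dz], "angular": [wx, wy, wz], "fingers": fingers}, ...]. A call has 1 to 5 rows; each row is the pose to reach, as a shift and turn from the pose commanded when the call began, along the tool's axes at that moment; what a row does not reach only later rows make up. A row lasts 1/12 s, in which the tool goes at most 41.7 mm and 7.16 degrees, less where a joint would pass 70% of its speed; a pose out of reach is approached as far as the arm can. A call with a gripper value outside its range is refused whole. The fingers move at their own pace and stop on an object; FORCE is the grip in N (left out, the last holds). Time passes only in rows, so rows that repeat a pose let the fingers close. It gives the time, the measured TCP pose, the force and the opening at its end, in the units of the state.
- r.sense(): the state, without advancing time (a new reading comes with each control period).
- optics.grab_frame(name): name is "scene" or "side" or "wrist"; returns the picture (384x512x3 uint8, blue, green, red); there is no depth.
- optics.camera_params(name): a dict with "fx", "fy", "cx", "cy" (pixels), "eye" and "rotation" of the camera in the world; the wrist camera has in their place "T_tool_cam" (4x4, takes a point from camera to tool coordinates, whose origin is the TCP and whose axes are the flange's). Camera axes: x right, y up, looking along -z (the intrinsics and any distortion apply to the point x, -y, -z); pixel columns grow to the right and rows downward; lengths in mm; the calibration is good to about 2 mm. A picture is of the moment at which its call begins: read the wrist's pose just before it. camera_params takes no time and is no camera call.
- r.sign_off(): hands the job in, once; it reports no verdict.
The state is a dict: "clock": time; "qpos": joint angles; "qvel": joint speeds; "joint_efforts": joint torques, N m; "eef_pos": TCP position; "tcp_rot": TCP orientation; "contact_force": force on the tool from outside, world axes, zero at the start; "wrist_torque": the same for the moment, N m; "opening": opening from 0.0 (shut) to 1.0 (fully open).
Only numpy, scipy, OpenCV 4.12 (cv2) and the standard library are available. Lean on these libraries where they do the work, as an engineer would, in place of code of your own. Each camera call takes 0.05 s, during which the arm holds its last target.

### The job

Pick the flat wooden card case off the stopper tray, stand it upright on one of its short ends in the middle of the slotted steel rack on the drinks carousel, and let go of it. Then take the carousel by its tall upright post and turn it until the rack faces front, lined up with the pointer on the base, and finish there still gripping the post so the carousel is held still. Leave the tray and the other things on the shelf where they are.

Things in the scene. Friction and masses are not known exactly. Their poses are not given: they have to be found in the camera images.
- case: Closed hardwood card case, a flat block 92 x 62 x 18 mm, about 0.11 kg. Origin at the centre of its underside; x along the 92 mm length, y the 62 mm width, z the thickness (up at the start). It starts flat on top of the narrow stopper tray, roughly centred, long way along it, underside 24 mm above the shelf, overhanging the tray 13 mm on both long sides. Either end may go down.
- case_mid (a point): Centre of the card case (9 mm above its underside), axes as case.
- tray: Narrow black plastic stopper tray 150 x 36 x 24 mm high, loose, 0.4 kg, with two small glass stoppers that lie below its rim, one at each end. Origin at the centre of its underside, x along the 150 mm length.
- carousel (a joint): Angle of the carousel plate on its base, rad, anticlockwise seen from above positive; 0 = the rack faces front, exactly behind the pointer. Starts between 0.7 and 1.5 (rack towards the robot's right, -y); can turn from -3.1 to 3.1. Light friction (0.07 N m); it stays where it is left.
- base: Fixed steel base of the carousel. Origin on the vertical turning axis, at the shelf surface; its -x is the front, towards the robot within 0.25 rad. The round wooden plate on it is 260 mm across, top 26 mm above the shelf, and carries rack, post and four fixed lidded jars, 52 mm across, to 66 mm above the shelf, 85 mm from the axis, at 1.5 and 2.3 rad to either side of the rack.
- pointer (a point): Top of the pointer, a small steel lug 16 mm wide and 28 mm high on the fixed base, just outside the plate's rim, 157 mm from the axis in the base's -x direction.
- rack (a point): Middle of the rack's floor on the plate, 26 mm above the shelf, 90 mm from the axis. z up, -x radially outwards, y along the slot (tangential). Two upright steel plates, 50 mm long along y, 40 mm high, 24 mm apart, with outward-flared lips (tips 48 mm above the plate, 36 mm apart). The ends are open: the 62 mm wide case sticks out 6 mm at each. A standing case reaches 118 mm above the shelf.
- post: The carousel's upright steel post, fixed to the plate diametrically opposite the rack, 100 mm from the axis: a 12 mm rod with a plain round grip, 22 mm across and 30 mm tall, at its top. It swivels freely about its own upright axis. Origin at its foot on the plate.
- post_grip (a point): Middle of the round grip at the top of the post, 98 mm above the plate (124 mm above the shelf); the grip spans 15 mm above and below this point.
- decanter: Bystander: ship's decanter, glass, 180 mm across the base, 205 mm tall, origin at the centre of its underside.
- tumblers: Bystander: three stacked tumblers, 82 mm across, 149 mm tall, origin under the stack.
- jigger: Bystander: steel double jigger, 48 mm across, 78 mm tall, origin at the centre of its underside.
- stirrer: Bystander: stainless cocktail stirrer, 250 mm long, lying flat.
- coasters: Bystander: pile of three round cork coasters, 92 mm across, 18 mm high.
- opener: Bystander: bottle opener with wooden handle, 145 mm long, 12 mm high, lying flat.
Not all that is in view belongs to the job. There is more than one size of the case; the job needs the middle-sized.

How it is judged (in metres and radians):
On the way:
1. the case stands upright in the rack, let go of, while the rack is still away from the front (x of case_mid in the frame of rack between -0.012 and 0.012 m and y of case_mid in the frame of rack between -0.018 and 0.018 m and z of case_mid in the frame of rack between 0.041 and 0.051 m and angle between the x axis of case and the z axis of rack, either way round below 0.25 rad and angle between the z axis of case and the x axis of rack, either way round below 0.3 rad and contact force between each of the arm, the fingers and case below 0.2 N and value of joint carousel above 0.3 rad), for 0.2 s.
At the end, for the whole second after the job is handed in: Case on a short end in the rack: centre within 12 mm across, 18 mm along, 5 mm in height, 0.25 rad of upright, 0.3 rad of square, not touched by the robot, first released over 0.3 rad from the front; carousel within 0.08 rad of the pointer, still, fingers gripping the post (over 2 N) (x of case_mid in the frame of rack between -0.012 and 0.012 m and y of case_mid in the frame of rack between -0.018 and 0.018 m and z of case_mid in the frame of rack between 0.041 and 0.051 m and angle between the x axis of case and the z axis of rack, either way round below 0.25 rad and angle between the z axis of case and the x axis of rack, either way round below 0.3 rad and contact force between each of the arm, the fingers and case below 0.2 N and value of joint carousel between -0.08 and 0.08 rad and velocity of joint carousel between -0.05 and 0.05 rad/s and contact force between the fingers and post above 2 N); the arm keeps its last pose, push and grip.
It fails at once if a bystander is moved more than 30 mm or knocked over (distance of any of decanter, tumblers, jigger, stirrer, coasters, opener from where it was at the start of the episode above 0.03 m).
It fails at once if the stopper tray is moved more than 40 mm (distance of tray from where it was at the start of the episode above 0.04 m).
It also fails if it takes over 51 s, if anything falls off the work surface, if the arm or the gripper's body presses on something with over 40 N, if the wrist force passes 120 N, or if a joint passes its speed limit or range.

## Working session

There is one attempt and no reset: what is moved stays moved. The work goes in short steps, Python scripts to look and compute and a shell command to move; the robot and the scene stay as the last step left them, time stands still between calls to the robot, and variables do not carry over. Pictures are saved under pics/ and viewed, and the job is handed in when it is done.

```bash
ls; mkdir -p pics
python3 - <<'E'
from rig import r, optics
import cv2
print(r.sense(), r.pinch_z)
for n in ["scene","side","wrist"]:
    cv2.imwrite(f"pics/{n}0.png",optics.grab_frame(n))
    print(n,optics.camera_params(n))
E
```

```text
pics
{'clock': 0.0, 'qpos': array([ 1.19557763e+00,  3.53637890e-01,  1.63416063e+00,  1.90322176e-05,
        1.15522024e+00, -2.36912056e-03]), 'qvel': array([ 0.00076985, -0.00175275,  0.00133265, -0.0007839 , -0.00183724,
       -0.00012741]), 'joint_efforts': array([ 1.22452511e-03, -6.05249476e+01, -3.42068374e+01,  1.35905043e-04,
        9.05820751e-03, -2.19894315e-05]), 'eef_pos': array([227.46305337, 581.60380148, 230.55676416]), 'tcp_rot': array([-3.14016659e+00, -2.07798532e-05,  2.76873537e+00]), 'contact_force': array([ 0.6095142 , -0.47617937, -0.54769089]), 'wrist_torque': array([-0.01337449, -0.01596253,  0.02528504]), 'opening': 1.0008907967802614} 18.700000000000003
scene {'fx': 367.2406811477741, 'fy': 367.2406811477741, 'cx': 250.32759669832083, 'cy': 193.78374419531153, 'eye': array([1207.89393158,  581.86415653,  753.70948204]), 'rotation': array([ 0.93457091, -0.01133216,  2.31039925])}
side {'fx': 422.86704963505485, 'fy': 422.86704963505485, 'cx': 251.6312541038512, 'cy': 193.84994723613124, 'eye': array([  47.02546251, -632.05217814, 1090.11324672]), 'rotation': array([ 0.69499285,  0.01807517, -0.70483295])}
wrist {'fx': 275.0561372079239, 'fy': 275.0561372079239, 'cx': 255.00679014943552, 'cy': 194.13766855868022, 'T_tool_cam': array([[ 2.08301953e-04,  9.55767727e-01,  2.94122437e-01,
         7.48769482e+01],
       [ 9.99999972e-01, -1.65337033e-04, -1.70942914e-04,
         2.58910181e-01],
       [-1.14752389e-04,  2.94122465e-01, -9.55767735e-01,
        -1.42552493e+02],
       [ 0.00000000e+00,  0.00000000e+00,  0.00000000e+00,
         1.00000000e+00]])}
```

View pics/scene0.png

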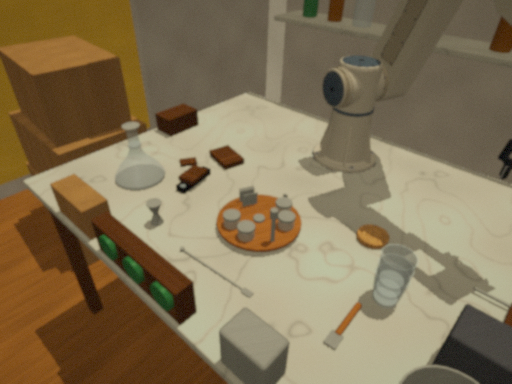

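View pics/side0.png

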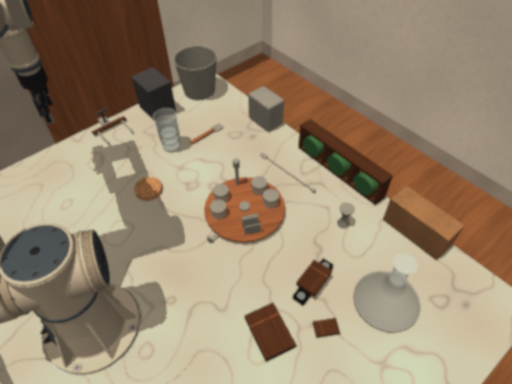

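View pics/wrist0.png

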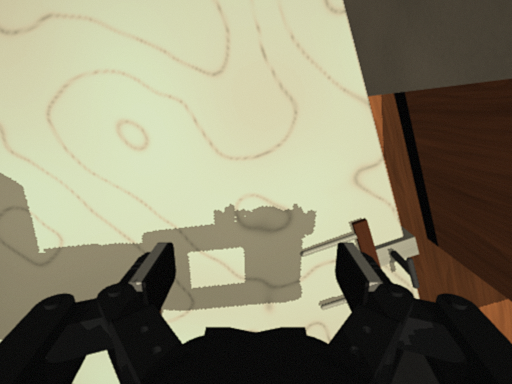

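The side view shows the carousel at about (245,209), with the pointer near (212,238), rack near (252,224) and post grip near (237,162). The case on the tray is at about (314,280). There are two decoy cases, a large one at (271,331) and a small one at (327,327). I'll zoom in next.

```bash
cat > h.py <<'E'
import numpy as np, cv2
from scipy.spatial.transform import Rotation as Ro
from rig import r, optics
def cam(n):
    c=optics.camera_params(n)
    if n=="wrist":
        s=r.sense(); Rt=Ro.from_euler('xyz',s['tcp_rot']).as_matrix()
        T=c['T_tool_cam']; return c,Rt@T[:3,3]+s['eef_pos'],Rt@T[:3,:3]
    return c,np.array(c['eye']),Ro.from_euler('xyz',c['rotation']).as_matrix()
def proj(C,p):
    c,e,R=C; q=R.T@(np.asarray(p,float)-e); q=q*[1,-1,-1]
    return np.array([c['fx']*q[0]/q[2]+c['cx'],c['fy']*q[1]/q[2]+c['cy']])
def unp(C,uv,z):
    c,e,R=C; d=R@np.array([(uv[0]-c['cx'])/c['fx'],-(uv[1]-c['cy'])/c['fy'],-1])
    return e+d*(z-e[2])/d[2]
def crop(im,x0,y0,w,h,f,name):
    o=cv2.resize(im[y0:y0+h,x0:x0+w],None,fx=f,fy=f,interpolation=cv2.INTER_CUBIC); cv2.imwrite(name,o)
E
python3 - <<'E'
from h import *
S=cam("side");C=cam("scene")
print(proj(S,[0,0,0]),proj(C,[0,0,0]))
im=cv2.imread("pics/side0.png"); crop(im,195,150,100,100,6,"pics/s_car.png"); crop(im,280,250,70,60,9,"pics/s_case.png")
im=cv2.imread("pics/scene0.png"); crop(im,205,170,105,90,7,"pics/c_car.png"); crop(im,165,150,60,50,10,"pics/c_case.png")
E
```

```text
[ 92.67781172 327.1029332 ] [343.329731   155.78851081]
```

View pics/s_car.png

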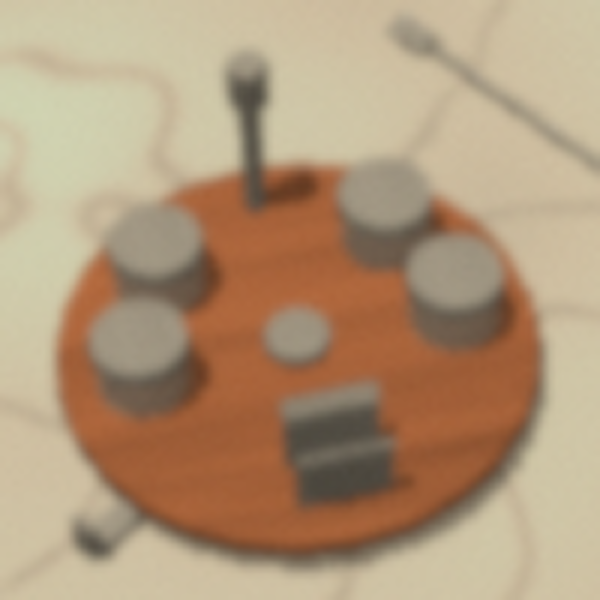

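View pics/s_case.png

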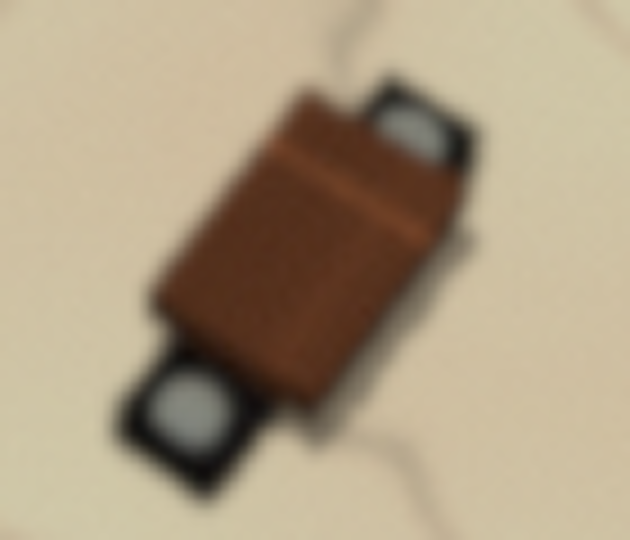

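View pics/c_car.png

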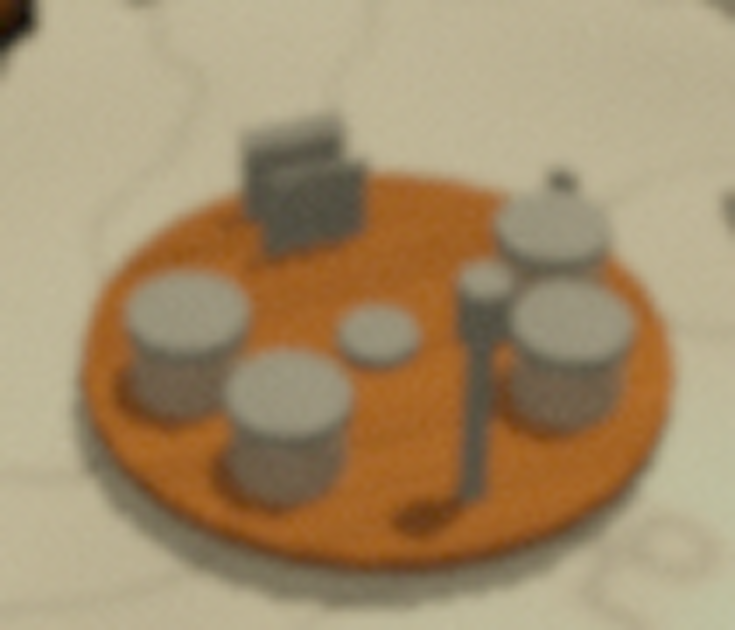

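View pics/c_case.png

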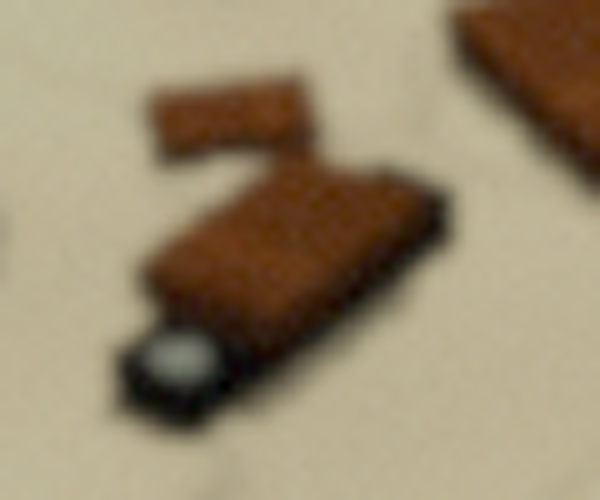

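Run:
```python
from h import *
S=cam("side");C=cam("scene")
def us(p,z,o=(195,150),f=6,K=S): return unp(K,((p[0]+.5)/f-.5+o[0],(p[1]+.5)/f-.5+o[1]),z)
np.set_printoptions(precision=1,suppress=True)
print("plate")
pts=np.array([us(p,26)[:2] for p in [(57,360),(542,360),(300,163),(300,548),(180,520),(430,530),(120,240),(500,240)]])
A=np.c_[2*pts,np.ones(len(pts))];s=np.linalg.lstsq(A,(pts**2).sum(1),rcond=None)[0];print(s[:2],np.sqrt(s[2]+s[:2]@s[:2]))
print("knob",us((298,330),34))
for p in [(157,238),(140,335),(383,197),(455,272)]: print("jar",us(p,66))
print("post",us((247,70),139),"foot",us((255,205),26))
print("rack mid tips",us((337,425),72), "lip ends",us((283,405),74),us((378,385),74),us((300,460),74),us((393,442),74))
print("pointer",us((95,525),28),us((95,545),0))
print("case",[us(p,42,(280,250),9) for p in [(305,92),(155,295),(305,398),(465,170)]])
print("tray",[us(p,24,(280,250),9) for p in [(385,78),(478,132),(120,425),(208,500)]])
D=lambda p,z,f=7,o=(205,170):us(p,z,o,f,C)
print("scene: post",D((487,280),139),"knob",D((378,330),34))
for p in [(552,230),(572,322),(187,315),(290,382)]: print("jar",D(p,66))
print("case",[us(p,42,(165,150),10,C) for p in [(300,158),(145,268),(270,320),(430,190)]])
```

```text
plate
[556.   27.2] 129.3899069188953
knob [556.6  32.8  34. ]
jar [524.6 109.9  66. ]
jar [477.8  63.7  66. ]
jar [633.8  52.6  66. ]
jar [627.8 -11.8  66. ]
post [596.5 117.3 139. ] foot [599.2 122.   26. ]
rack mid tips [514.3 -50.2  72. ] lip ends [501.1 -24.2  74. ] [545.  -45.9  74. ] [486.  -55.6  74. ] [527.5 -77.4  74. ]
pointer [402.5   7.6  28. ] [404.5  14.6   0. ]
case [array([ 572.9, -256.3,   42. ]), array([ 487.3, -276.3,   42. ]), array([ 497.2, -330.1,   42. ]), array([ 590.3, -308.5,   42. ])]
tray [array([ 605.1, -263.1,   24. ]), array([ 612.9, -296.3,   24. ]), array([ 456.4, -294.5,   24. ]), array([ 459.3, -329.2,   24. ])]
scene: post [597.2 120.1 139. ] knob [552.2  28.6  34. ]
jar [478.3  63.9  66. ]
jar [522.  108.9  66. ]
jar [628.6 -11.5  66. ]
jar [630.2  48.8  66. ]
case [array([ 501.1, -326.3,   42. ]), array([ 585. , -310.5,   42. ]), array([ 576. , -254.6,   42. ]), array([ 483.3, -276.1,   42. ])]
```

```bash
cat >> h.py <<'E'
def rem(p,R):
    """remaining shift (tool axes) and rotvec to target"""
    s=r.sense(); Rt=Ro.from_euler('xyz',s['tcp_rot']).as_matrix()
    dp=Rt.T@(np.asarray(p)-s['eef_pos']); w=Ro.from_matrix(Rt.T@R).as_rotvec()
    print("t",round(s['clock'],2),"dp",np.round(dp,1),"ang",np.round(w,3),"pos",np.round(s['eef_pos'],1),"q",np.round(s['qpos'],2).tolist(),"F",np.round(s['contact_force'],1),"op",round(s['opening'],3)); return dp,w
def log():
    s=r.sense(); open('log.txt','a').write(repr((s['qpos'].tolist(),s['eef_pos'].tolist(),s['tcp_rot'].tolist()))+"\n")
def toolR(head,tilt,sgn=1):
    """tool z: horizontal heading, tilt from vertical; y horizontal. sgn=1: y at heading+90 (deg)"""
    h=np.radians(head);t=np.radians(tilt)
    z=np.array([np.cos(h)*np.sin(t),np.sin(h)*np.sin(t),-np.cos(t)]); y=sgn*np.array([-np.sin(h),np.cos(h),0])
    return np.c_[np.cross(y,z),y,z]
E
python3 -c "
from h import *
print(dir(r));log()
print(toolR(193.2,0,1))
rem([530,-200,230],toolR(193.2,0,1))"
```

```text
['MotionError', '__class__', '__delattr__', '__dict__', '__dir__', '__doc__', '__eq__', '__format__', '__ge__', '__getattribute__', '__getstate__', '__gt__', '__hash__', '__init__', '__init_subclass__', '__le__', '__lt__', '__module__', '__ne__', '__new__', '__reduce__', '__reduce_ex__', '__repr__', '__setattr__', '__sizeof__', '__str__', '__subclasshook__', '__weakref__', 'pinch_z', 'sense', 'sign_off']
[[ 0.9735789   0.22835087 -0.        ]
 [ 0.22835087 -0.9735789  -0.        ]
 [-0.          0.         -1.        ]]
t 0.15 dp [-566.4 -617.8    1.4] ang [-0.000e+00  1.000e-03  2.538e+00] pos [227.5 581.7 230.7] q [1.2, 0.35, 1.63, 0.0, 1.16, -0.0] F [-0.5 -0.4  0. ] op 1.001
```

```bash
python3 -m creep '[{"dp":[-566,-618,1],"angular":[0,0,2.53],"fingers":85},{"dp":[-566,-618,1],"angular":[0,0,2.53],"fingers":85},{"dp":[-566,-618,1],"angular":[0,0,2.53],"fingers":85},{"dp":[-566,-618,1],"angular":[0,0,2.53],"fingers":85},{"dp":[-566,-618,1],"angular":[0,0,2.53],"fingers":85}]'; python3 -c "
from h import *
log();rem([530,-200,230],toolR(193.2,0,1))"
```

```text
clock: 0.57
eef_pos: [302.8, 385.8, 230.8]
tcp_rot: [-3.141, 0.0, 2.138]
contact_force: [0.7, -0.5, -0.3]
opening: 0.994
t 0.57 dp [-616.2 -123.3    0.9] ang [0.    0.    1.908] pos [302.8 385.8 230.8] q [0.9, 0.14, 1.91, -0.0, 1.08, 0.34] F [ 0.7 -0.5 -0.3] op 0.994
```

```bash
python3 -m creep '[{"dp":[-616,-123,1],"angular":[0,0,1.9],"fingers":85},{"dp":[-616,-123,1],"angular":[0,0,1.9],"fingers":85},{"dp":[-616,-123,1],"angular":[0,0,1.9],"fingers":85},{"dp":[-616,-123,1],"angular":[0,0,1.9],"fingers":85},{"dp":[-616,-123,1],"angular":[0,0,1.9],"fingers":85}]' >/dev/null; python3 -c "
from h import *
log();rem([530,-200,230],toolR(193.2,0,1))"
```

```text
t 0.98 dp [-382.7  173.1    0.8] ang [ 0.    -0.     1.283] pos [379.3 192.  230.8] q [0.47, 0.03, 2.04, -0.0, 1.07, 0.52] F [ 0.6  0.3 -1. ] op 0.996
```

```bash
python3 -m creep '[{"dp":[-382,173,1],"angular":[0,0,1.28],"fingers":85},{"dp":[-382,173,1],"angular":[0,0,1.28],"fingers":85},{"dp":[-382,173,1],"angular":[0,0,1.28],"fingers":85},{"dp":[-382,173,1],"angular":[0,0,1.28],"fingers":85},{"dp":[-382,173,1],"angular":[0,0,1.28],"fingers":85}]' >/dev/null; python3 -c "
from h import *
log();rem([530,-200,230],toolR(193.2,0,1))"
```

```text
t 1.4 dp [-106.3  182.8    0.3] ang [ 0.    -0.     0.657] pos [455.4  -2.2 230.3] q [-0.01, 0.09, 1.98, 0.0, 1.07, 0.68] F [ 0.9  1.1 -0.1] op 0.995
```

```bash
python3 -m creep '[{"dp":[-106,183,1],"angular":[0,0,0.657],"fingers":85},{"dp":[-106,183,1],"angular":[0,0,0.657],"fingers":85},{"dp":[-106,183,1],"angular":[0,0,0.657],"fingers":85},{"dp":[-106,183,1],"angular":[0,0,0.657],"fingers":85},{"dp":[-106,183,1],"angular":[0,0,0.657],"fingers":85}]' >/dev/null; python3 -c "
from h import *
log();rem([530,-200,230],toolR(193.2,0,1))"
python3 - <<'E'
from h import *
import numpy as np,pickle
s=r.sense(); C=cam("wrist"); im=optics.grab_frame("wrist"); pickle.dump(C,open("w1.pkl","wb"))
cv2.imwrite("pics/w1.png",im); crop(im,0,0,512,384,1.5,"pics/w1b.png")
E
```

```text
t 1.82 dp [-1.3  3.2 -1. ] ang [-0.     0.     0.032] pos [ 530.4 -196.6  229. ] q [-0.36, 0.26, 1.76, 0.0, 1.11, 0.95] F [ 0.5  0.6 -0.6] op 0.997
```

View pics/w1b.png

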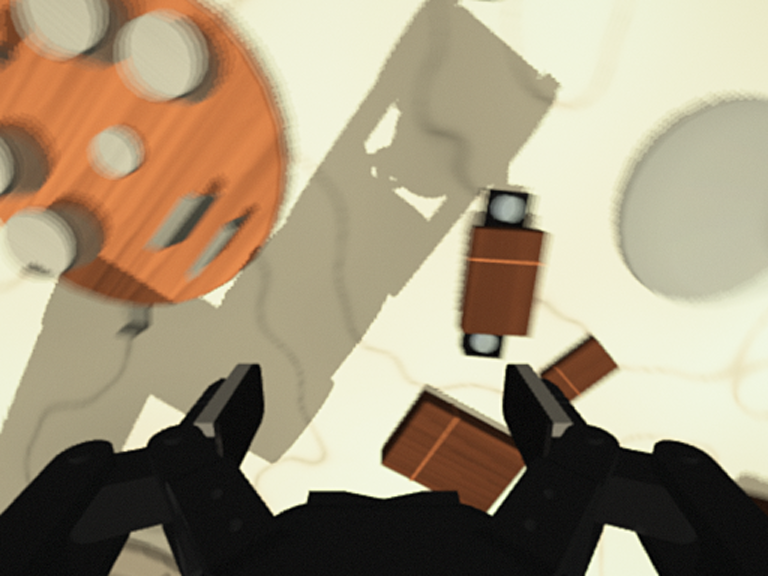

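The wrist view shows the carousel's rack at about (198,228), the pointer at (138,320) and the case at (504,282), in the enlarged image. It is slightly blurred by motion. I'll let the arm settle and take it again.

```bash
python3 -m creep '[{"dp":[0,3,0],"angular":[0,0,0.03],"fingers":85},{"dp":[0,3,0],"angular":[0,0,0.03],"fingers":85}]' >/dev/null
python3 - <<'E'
from h import *
import pickle
log();rem([530,-200,230],toolR(193.2,0,1))
C=cam("wrist"); im=optics.grab_frame("wrist"); pickle.dump(C,open("w1.pkl","wb"))
cv2.imwrite("pics/w2.png",im); crop(im,0,0,200,224,2.6,"pics/w2a.png"); crop(im,290,110,90,140,4,"pics/w2b.png")
E
```

```text
t 2.03 dp [-1.3  1.1 -1.4] ang [-0.     0.001  0.005] pos [ 531.  -198.6  228.6] q [-0.36, 0.27, 1.76, -0.0, 1.11, 0.97] F [ 0.1  0.4 -1.6] op 0.995
```

View pics/w2a.png

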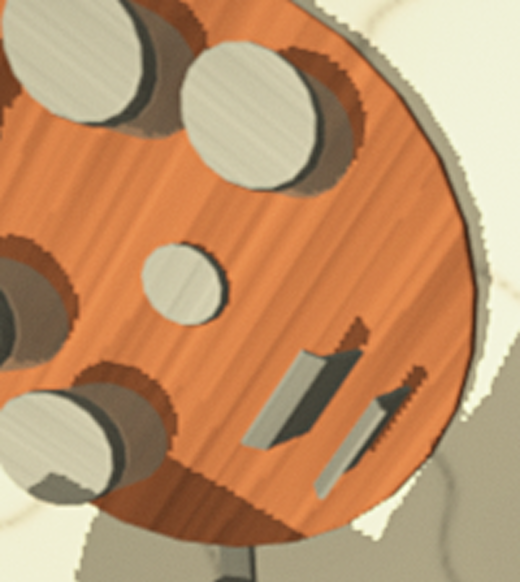

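View pics/w2b.png

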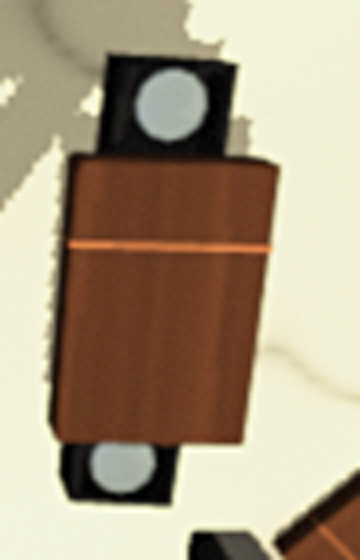

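```bash
cat > m1.py <<'E'
from h import *
import pickle
np.set_printoptions(precision=1,suppress=True)
C=pickle.load(open("w1.pkl","rb"))
def u(p,z,f,o): return unp(C,((p[0]+.5)/f-.5+o[0],(p[1]+.5)/f-.5+o[1]),z)
a=lambda p,z:u(p,z,2.6,(0,0)); b=lambda p,z:u(p,z,4,(290,110))
print("case",*[b(p,42) for p in [(72,158),(62,441),(242,443),(278,165)]])
print("tray",*[b(p,24) for p in [(107,55),(237,65),(67,499),(170,504)]])
print("inner lip",a((304,350),74),a((243,443),74)); print("outer lip",a((388,408),74),a((323,498),74))
print("knob",a((182,283),34)); print("jars",a((72,47),66),a((249,115),66),a((50,447),66))
print("pointer",a((234,550),28))
E
python3 m1.py
```

```text
case [ 575.  -252.4   42. ] [ 487.1 -275.4   42. ] [ 500. -332.   42.] [ 587.3 -312.8   42. ]
tray [ 606.  -257.7   24. ] [ 612.4 -297.3   24. ] [ 460.4 -288.4   24. ] [ 466.9 -323.6   24. ]
inner lip [545.5 -44.2  74. ] [500.6 -22.6  74. ]
outer lip [529.8 -80.4  74. ] [484.1 -57.9  74. ]
knob [554.6  30.2  34. ]
jars [635.3  53.6  66. ] [627.7 -12.1  66. ] [476.4  63.2  66. ]
pointer [427.1   2.7  28. ]
```

Run:
```python
from h import *
import pickle
from scipy.optimize import least_squares
np.set_printoptions(precision=2,suppress=True)
C=pickle.load(open("w1.pkl","rb"))
S=cam("side")
for p in [(412,145),(460,198),(480,65)]: print("dec edge",unp(C,p,0))
print("side dec", [unp(S,p,0) for p in [(354,300),(420,302),(387,330)]], unp(S,(403,263),205))
D=[eval(l) for l in open('log.txt')]
def Rz(a): return Ro.from_rotvec([0,0,a]).as_matrix()
def Ry(a): return Ro.from_rotvec([0,a,0]).as_matrix()
def fk(q,P):
    a1,d1,L1,e,L2,d6=P
    R=Rz(q[0]); p=R@[a1,0,d1]; R=R@Ry(q[1]); p=p+R@[0,0,L1]; R=R@Ry(q[2]); p=p+R@[e,0,L2]; R=R@Rz(q[3])@Ry(q[4]); p=p+R@[0,0,d6]; R=R@Rz(q[5])
    return p,R
f=lambda P:np.concatenate([fk(q,P)[0]-p for q,p,_ in D])
s=least_squares(f,[0,300,450,0,450,300],x_scale=100); print(s.x,np.abs(s.fun).max())
for q,p,e in D[::2]: print(np.round(Ro.from_euler('xyz',e).as_matrix().T@fk(q,s.x)[1],2).tolist())
```

```text
dec edge [ 609.17 -395.72    0.  ]
dec edge [ 555.54 -491.4     0.  ]
dec edge [ 720.11 -438.53    0.  ]
side dec [array([ 586.3 , -404.24,    0.  ]), array([ 718.18, -526.22,    0.  ]), array([ 586.68, -516.95,    0.  ])] [ 645.22 -460.43  205.  ]
[  0.65  -8.93 567.28  57.04 492.9   40.91] 1.51816115076089
[[0.0, 1.0, -0.0], [-1.0, 0.0, 0.0], [0.0, 0.0, 1.0]]
[[0.0, 1.0, -0.0], [-1.0, 0.0, 0.0], [0.0, 0.0, 1.0]]
[[0.0, 1.0, -0.0], [-1.0, 0.0, 0.0], [0.0, 0.0, 1.0]]
```

Run:
```python
from h import *
rem([626,-272,110],toolR(193.3,45,1))
```

```text
t 2.08 dp [ 75.1  94.8 118.6] ang [ 0.002 -0.785  0.006] pos [ 530.8 -197.6  228.7] q [-0.36, 0.27, 1.76, 0.0, 1.11, 0.97] F [0.4 0.3 0.2] op 0.998
```

```bash
python3 -m creep '[{"dp":[75,95,60],"angular":[0,-0.785,0],"fingers":85},{"dp":[75,95,60],"angular":[0,-0.785,0],"fingers":85},{"dp":[75,95,60],"angular":[0,-0.785,0],"fingers":85},{"dp":[75,95,119],"angular":[0,-0.785,0],"fingers":85},{"dp":[75,95,119],"angular":[0,-0.785,0],"fingers":85}]' >/dev/null;python3 -c "
from h import *
log();rem([626,-272,110],toolR(193.3,45,1))"
```

```text
t 2.5 dp [-2.5 -0.1 -0.6] ang [ 0.006 -0.162  0.006] pos [ 627.7 -271.7  108. ] q [-0.27, 0.87, 1.16, -0.29, 1.67, 1.12] F [-0.1  0.7 -0.3] op 0.996
```

Now I'll approach along the tool axis to the grasp point.

```bash
python3 -m creep '[{"dp":[-2,0,0],"angular":[0,-0.163,0.006],"fingers":85},{"dp":[-2,0,0],"angular":[0,-0.163,0.006],"fingers":85},{"dp":[-2,0,0],"angular":[0,-0.163,0.006],"fingers":85}]' >/dev/null;python3 -c "
from h import *
import pickle
log();rem([543.4,-291.5,20.5],toolR(193.3,45,1))
C=cam('wrist'); im=optics.grab_frame('wrist'); pickle.dump(C,open('w3.pkl','wb'))
for p in [(-46,-31),(46,-31),(46,31),(-46,31)]:
    a=np.radians(13.3);q=proj(C,[537+p[0]*np.cos(a)-p[1]*np.sin(a),-293+p[0]*np.sin(a)+p[1]*np.cos(a),42]);cv2.circle(im,tuple(int(v) for v in q),2,(0,255,0),-1)
crop(im,0,0,512,384,1.5,'pics/w3.png')"
```

```text
t 2.75 dp [  2.4   1.9 120.7] ang [0.004 0.004 0.004] pos [ 624.6 -269.8  107.3] q [-0.24, 0.97, 1.06, -0.35, 1.83, 1.12] F [0.2 0.1 0.1] op 0.994
```

View pics/w3.png

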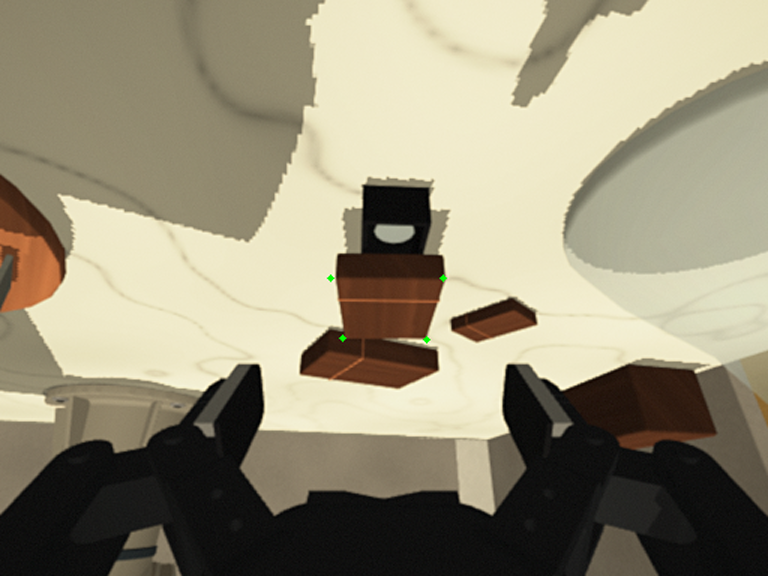

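The case and the two decoys are clearly visible, and the predicted corners agree to within about 2 mm. I'll move in and close.

```bash
python3 -m creep '[{"dp":[2,3,40],"angular":[0.004,0.004,0.004],"fingers":85},{"dp":[2,3,80],"angular":[0.004,0.004,0.004],"fingers":85},{"dp":[2,3,105],"angular":[0.004,0.004,0.004],"fingers":85},{"dp":[2,3,120],"angular":[0.004,0.004,0.004],"fingers":85},{"dp":[2,3,120],"angular":[0.004,0.004,0.004],"fingers":85}]' 45;python3 -c "
from h import *
import pickle
log();rem([543.4,-291.5,20.5],toolR(193.3,45,1))
C=cam('wrist'); im=optics.grab_frame('wrist')
crop(im,0,0,512,384,1.5,'pics/w4.png')"
```

```text
clock: 3.22
eef_pos: [541.6, -294.9, 24.7]
tcp_rot: [3.139, 0.779, 0.226]
contact_force: [-0.5, -0.1, 0.4]
opening: 0.998
t 3.22 dp [ 4.7 -2.9  1.2] ang [-0.002 -0.007 -0.005] pos [ 541.6 -294.9   24.7] q [-0.3, 0.95, 1.29, -0.36, 1.6, 1.17] F [-0.5 -0.1  0.4] op 0.998
```

View pics/w4.png

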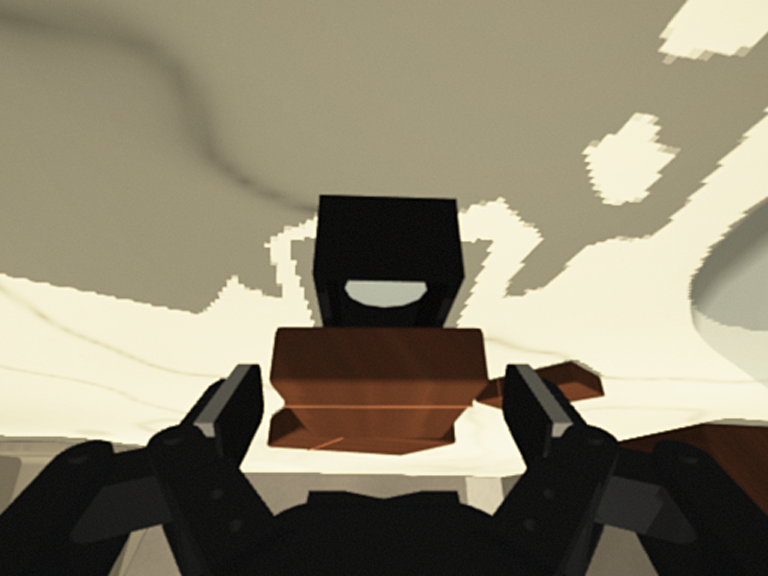

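```bash
python3 -m creep '[{"dp":[4,-1,1],"angular":[0,0,0],"fingers":85},{"dp":[4,-1,1],"angular":[0,0,0],"fingers":55},{"dp":[4,-1,1],"angular":[0,0,0],"fingers":55},{"dp":[4,-1,1],"angular":[0,0,0],"fingers":55},{"dp":[4,-1,1],"angular":[0,0,0],"fingers":55}]' 45; python3 -m creep '[{"dp":[0,0,0],"angular":[0,0,0],"fingers":50},{"dp":[0,0,0],"angular":[0,0,0],"fingers":50},{"dp":[0,0,0],"angular":[0,0,0],"fingers":50}]' 45;python3 -c "
from h import *
log();rem([543.4,-291.5,20.5],toolR(193.3,45,1))
im=optics.grab_frame('wrist')
crop(im,0,0,512,384,1.5,'pics/w5.png')"
```

```text
clock: 3.68
eef_pos: [548.3, -293.1, 22.8]
tcp_rot: [3.134, 0.776, 0.224]
contact_force: [3.6, 1.3, 5.7]
opening: 0.718
clock: 3.93
eef_pos: [548.3, -293.1, 22.8]
tcp_rot: [3.134, 0.776, 0.224]
contact_force: [3.1, 1.3, 7.1]
opening: 0.715
t 3.93 dp [-1.6 -2.7  4.7] ang [ 0.002 -0.01  -0.006] pos [ 548.3 -293.1   22.8] q [-0.3, 0.96, 1.28, -0.36, 1.6, 1.17] F [3.1 1.3 7.1] op 0.715
```

View pics/w5.png

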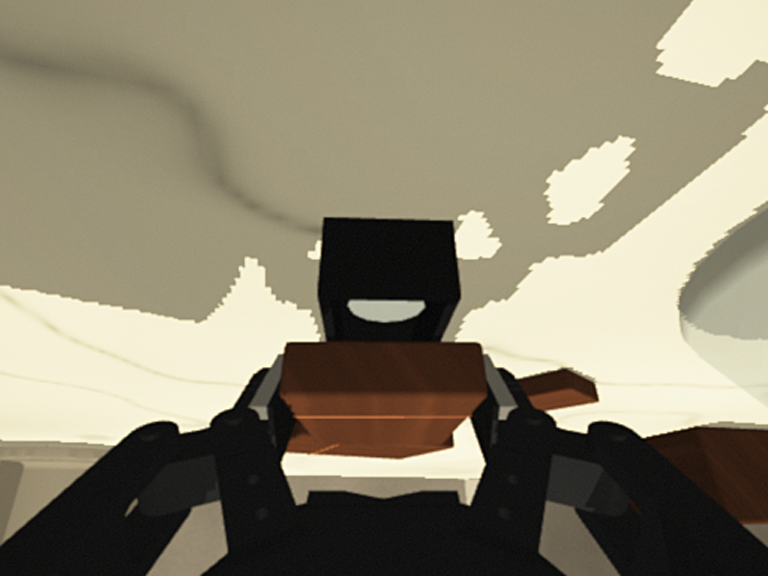

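The case is gripped at an opening of about 61 mm. Lifting now.

```bash
python3 -m creep '[{"dp":[-14,0,-14],"angular":[0,0,0],"fingers":50},{"dp":[-40,0,-40],"angular":[0,0,0],"fingers":50},{"dp":[-68,0,-68],"angular":[0,0,0],"fingers":50},{"dp":[-96,0,-96],"angular":[0,0,0],"fingers":50},{"dp":[-120,0,-120],"angular":[0,0,0],"fingers":50}]'
python3 - <<'E'
from h import *
from scipy.optimize import least_squares
np.set_printoptions(precision=2,suppress=True)
log()
im=optics.grab_frame('wrist'); crop(im,0,0,512,384,1.5,'pics/w6.png')
cv2.imwrite('pics/s6.png',optics.grab_frame('side')[200:384,250:450].repeat(3,0).repeat(3,1))
D=[eval(l) for l in open('log.txt')]
from math import *
def Rz(a): return Ro.from_rotvec([0,0,a]).as_matrix()
def Ry(a): return Ro.from_rotvec([0,a,0]).as_matrix()
R0=np.array([[0,1,0],[-1,0,0],[0,0,1.]])
def fk(q,P):
    a1,d1,L1,e,L2,d6=P
    R=Rz(q[0]); p=R@[a1,0,d1]; R=R@Ry(q[1]); p=p+R@[0,0,L1]; R=R@Ry(q[2]); p=p+R@[e,0,L2]; R=R@Rz(q[3])@Ry(q[4]); p=p+R@[0,0,d6]; R=R@Rz(q[5])@R0.T
    return p,R
f=lambda P:np.concatenate([fk(q,P)[0]-p for q,p,_ in D])
s=least_squares(f,[0,300,450,0,450,300],x_scale=100,loss='soft_l1'); print(s.x,np.abs(f(s.x)).max())
P=s.x
for q,p,e in D[-4:]: print(np.degrees(np.linalg.norm(Ro.from_matrix(Ro.from_euler('xyz',e).as_matrix().T@fk(q,P)[1]).as_rotvec())))
def ik(p,R,q0):
    g=lambda q:np.r_[(fk(q,P)[0]-p)/100,Ro.from_matrix(R.T@fk(q,P)[1]).as_rotvec()]
    k=least_squares(g,q0); return k.x,np.abs(k.fun).max()
q=r.sense()['qpos']; print(q)
for tilt in (0,45,60):
  Rt=toolR(64.3,tilt,1) if tilt else None
  for h in ([0] if 0 else [64.3]):
    Rt=toolR(h,tilt,-1)
    print(tilt,ik(np.array([515,-51,150]),Rt,[-.1,.5,1.4,.5,1.2,1.]))
    Rt=toolR(h,tilt,1)
    print(tilt,'other',ik(np.array([515,-51,150]),Rt,[-.1,.5,1.4,.5,1.2,-1.]))
E
```

```text
clock: 4.4
eef_pos: [546.0, -292.8, 193.9]
tcp_rot: [3.135, 0.776, 0.224]
contact_force: [0.7, -0.2, -0.4]
opening: 0.723
[ -0.18 294.3  564.81  59.07 495.37 338.85] 1.5018793930399532
2.5037972867255175e-14
9.119632725702399e-15
1.8966162631559617e-14
2.2792884814917446e-14
[-0.3   0.76  1.25 -0.37  1.81  1.09]
0 (array([-0.1 ,  0.29,  1.94,  0.  ,  0.92,  0.35]), np.float64(1.0231815394945442e-14))
0 other (array([-0.1 ,  0.29,  1.94,  0.  ,  0.92, -2.79]), np.float64(2.3965128548297797e-10))
45 (array([-0.58,  0.41,  2.05,  0.94,  1.05, -0.77]), np.float64(3.751665644813329e-14))
45 other (array([-0.58,  0.41,  2.05,  0.94,  1.05, -3.91]), np.float64(3.4106051316484808e-15))
60 (array([-0.68,  0.55,  2.05,  1.1 ,  1.24, -1.01]), np.float64(1.8985701899509876e-12))
60 other (array([-0.68,  0.55,  2.05,  1.1 ,  1.24, -4.16]), np.float64(1.1669953892123886e-12))
```

View pics/w6.png

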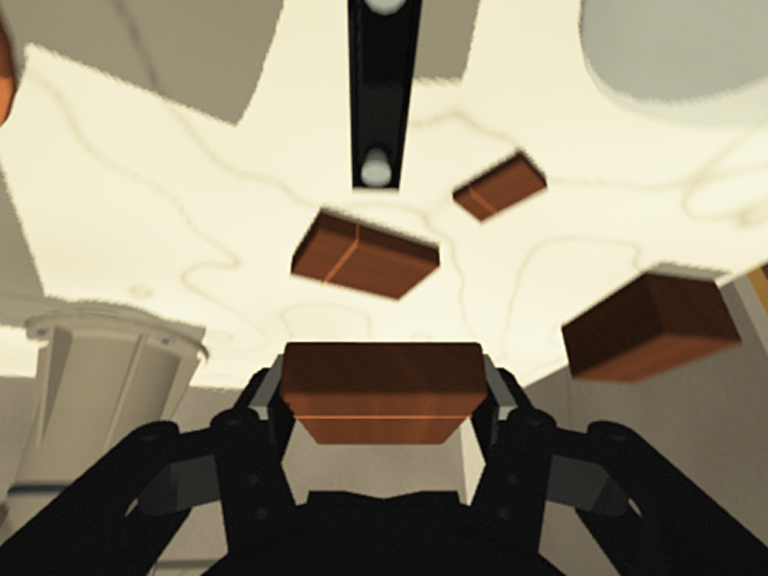

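View pics/s6.png

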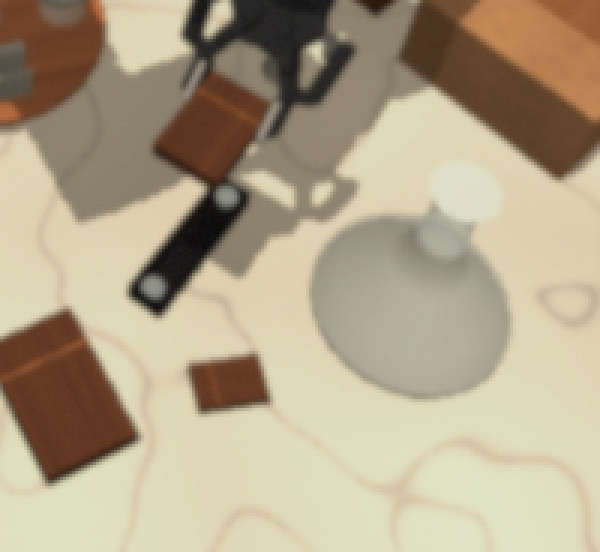

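Lift is good. The tray stayed in place and the case is square between the pads. I'll zoom in to measure its pose in the grip.

```bash
cat > /dev/null
python3 - <<'E'
from h import *
im=optics.grab_frame('wrist'); crop(im,180,220,150,85,5,'pics/w7.png')
E
```

```text
(no output)
```

View pics/w7.png

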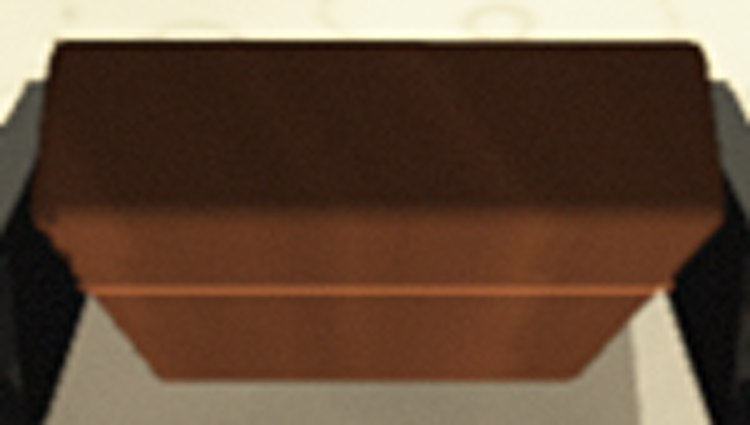

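Run:
```python
from h import *
np.set_printoptions(precision=3,suppress=True)
c=optics.camera_params("wrist");K=np.array([[c['fx'],0,c['cx']],[0,c['fy'],c['cy']],[0,0,1]])
px=np.array([(58,40),(700,40),(33,212),(722,212),(160,380),(577,380)],float); px=(px+.5)/5-.5+[180,220]
ob=np.array([(46,31,-9),(46,-31,-9),(46,31,9),(46,-31,9),(-46,31,9),(-46,-31,9)],float)
ok,rv,tv=cv2.solvePnP(ob,px,K,None,flags=cv2.SOLVEPNP_SQPNP); ok,rv,tv=cv2.solvePnP(ob,px,K,None,rv,tv,True)
pr=cv2.projectPoints(ob,rv,tv,K,None)[0][:,0]; print("err",pr-px)
F=np.diag([1,-1,-1.]); T=c['T_tool_cam']
R=T[:3,:3]@F@cv2.Rodrigues(rv)[0]; t=T[:3,:3]@F@tv[:,0]+T[:3,3]
print(R,t)
np.savez("grip.npz",R=R,t=t)
s=r.sense();Rt=Ro.from_euler('xyz',s['tcp_rot']).as_matrix();print("case axes world",Rt@R, Rt@t+s['eef_pos'])
# target: case x up (case +x end up), case z = outward? find
a=np.radians(64.3);inn=np.array([np.cos(a),np.sin(a),0])
Z=np.array([0,0,1.]); zc=-inn; xc=Z; yc=np.cross(zc,xc); Rc=np.c_[xc,yc,zc]
Rtt=Rc@R.T; print("tool z",Rtt[:,2],"y",Rtt[:,1], "rpy",Ro.from_matrix(Rtt).as_euler('xyz'))
for z in (190,100,73): 
    p=np.array([515,-51.3,z])-Rtt@t; print(z,p)
rem(np.array([515,-51.3,190])-Rtt@t,Rtt)
```

```text
err [[ 0.009 -1.559]
 [-0.489 -1.239]
 [ 0.681  1.189]
 [-0.285  1.25 ]
 [ 0.174  0.202]
 [-0.094  0.09 ]]
[[ 0.718  0.009 -0.696]
 [ 0.015 -1.     0.003]
 [-0.696 -0.013 -0.718]] [-18.265  -0.71    5.883]
case axes world [[ 0.977 -0.212  0.001]
 [ 0.212  0.977  0.005]
 [-0.002 -0.004  1.   ]] [ 530.346 -296.409  202.95 ]
tool z [ 0.323  0.642 -0.696] y [ 0.9   -0.436  0.015] rpy [ 3.12  -0.801  1.135]
190 [519.105 -43.863 207.221]
100 [519.105 -43.863 117.221]
73 [519.105 -43.863  90.221]
t 4.55 dp [  10.7 -249.2  -30.8] ang [ 0.006  1.469 -0.984] pos [ 547.3 -293.3  194.4] q [-0.3, 0.76, 1.25, -0.37, 1.81, 1.09] F [ 0.4 -0.3 -2.7] op 0.716
```

```bash
cat > tgt.py <<'E'
from h import *
import sys
g=np.load("grip.npz");R=g['R'];t=g['t']
def tgt(c,head=64.3):
    a=np.radians(head);inn=np.array([np.cos(a),np.sin(a),0]);Z=np.array([0,0,1.])
    Rtt=np.c_[Z,np.cross(-inn,Z),-inn]@R.T
    return np.array(c)-Rtt@t,Rtt
if __name__=="__main__":
    log(); rem(*tgt([float(v) for v in sys.argv[1:4]],float(sys.argv[4]) if len(sys.argv)>4 else 64.3))
E
python3 -m creep '[{"dp":[11,-249,-31],"angular":[0.006,1.469,-0.984],"fingers":50},{"dp":[11,-249,-31],"angular":[0.006,1.469,-0.984],"fingers":50},{"dp":[11,-249,-31],"angular":[0.006,1.469,-0.984],"fingers":50},{"dp":[11,-249,-31],"angular":[0.006,1.469,-0.984],"fingers":50},{"dp":[11,-249,-31],"angular":[0.006,1.469,-0.984],"fingers":50}]'; python3 tgt.py 515 -51.3 190
```

```text
clock: 4.97
eef_pos: [522.1, -83.7, 201.6]
tcp_rot: [-2.971, 0.221, 0.57]
contact_force: [1.3, -0.1, -0.6]
opening: 0.717
t 4.97 dp [ 17.3 -36.3  -3.6] ang [-0.002  0.948 -0.636] pos [522.1 -83.7 201.6] q [-0.15, 0.39, 1.68, -0.02, 1.35, 0.87] F [ 1.3 -0.1 -0.6] op 0.717
```

```bash
python3 -m creep '[{"dp":[17,-36,-4],"angular":[-0.002,0.948,-0.636],"fingers":50},{"dp":[17,-36,-4],"angular":[-0.002,0.948,-0.636],"fingers":50},{"dp":[17,-36,-4],"angular":[-0.002,0.948,-0.636],"fingers":50},{"dp":[17,-36,-4],"angular":[-0.002,0.948,-0.636],"fingers":50},{"dp":[17,-36,-4],"angular":[-0.002,0.948,-0.636],"fingers":50}]'>/dev/null; python3 tgt.py 515 -51.3 190
```

```text
t 5.38 dp [ 1.1 -1.5  1.6] ang [ 0.     0.434 -0.29 ] pos [519.3 -46.1 208.1] q [-0.33, 0.22, 1.93, 0.44, 1.04, 0.15] F [-1.   0.9 -1.8] op 0.717
```

```bash
python3 -m creep '[{"dp":[1,-1,2],"angular":[0,0.434,-0.29],"fingers":50},{"dp":[1,-1,2],"angular":[0,0.434,-0.29],"fingers":50},{"dp":[1,-1,2],"angular":[0,0.434,-0.29],"fingers":50},{"dp":[1,-1,2],"angular":[0,0.434,-0.29],"fingers":50},{"dp":[1,-1,2],"angular":[0,0.434,-0.29],"fingers":50}]'>/dev/null; python3 tgt.py 515 -51.3 190
```

```text
t 5.8 dp [ 1.9 -0.2 -0.4] ang [-0.    -0.    -0.003] pos [518.8 -44.9 205.6] q [-0.58, 0.32, 2.04, 0.91, 1.12, -0.69] F [-0.7 -0.9 -1.4] op 0.719
```

Run:
```python
from h import *
for n,o in (("side",(190,100)),("scene",(190,130))):
    im=optics.grab_frame(n); cv2.imwrite(f"pics/{n}8.png",im); crop(im,*o,130,130,4.5,f"pics/{n}8c.png")
```

```text
(no output)
```

View pics/side8c.png

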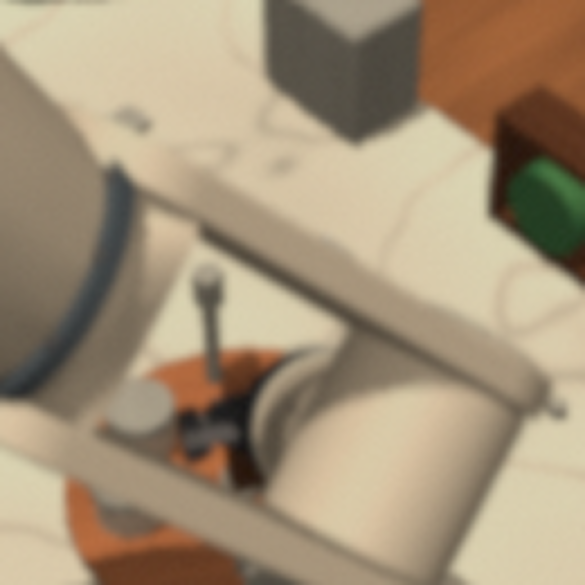

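View pics/scene8c.png

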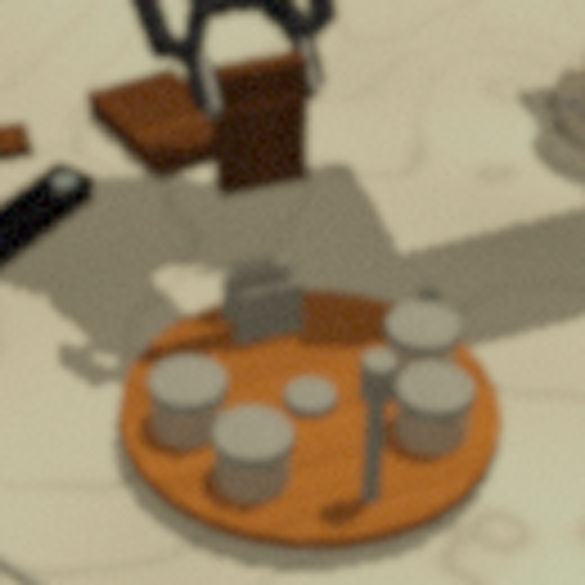

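```bash
python3 tgt.py 515 -51.3 128; python3 -m creep '[{"dp":[-14,0,14],"angular":[0,0,0],"fingers":50},{"dp":[-28,-1,28],"angular":[0,0,0],"fingers":50},{"dp":[-42,-1,43],"angular":[0,0,0],"fingers":50},{"dp":[-43,-1,43],"angular":[0,0,0],"fingers":50}]'; python3 tgt.py 515 -51.3 128
python3 - <<'E'
from h import *
import pickle
im=optics.grab_frame("scene"); cv2.imwrite("pics/scene9.png",im)
# predicted case box from grip, and rack box
g=np.load("grip.npz"); s=r.sense(); Rt=Ro.from_euler('xyz',s['tcp_rot']).as_matrix()
R=Rt@g['R']; t=Rt@g['t']+s['eef_pos']; print("case c",t,"x axis",R[:,0])
C=cam("scene"); f=6;o=(225,140)
big=cv2.resize(im[o[1]:o[1]+90,o[0]:o[0]+90],None,fx=f,fy=f,interpolation=cv2.INTER_CUBIC)
for x in(-46,46):
  for y in (-31,31):
    for z in (-9,9):
      p=proj(C,t+R@[x,y,z]); p=((p-o+.5)*f-.5).astype(int); cv2.circle(big,tuple(int(v) for v in p),3,(0,255,0),1)
cv2.imwrite("pics/scene9c.png",big)
im=optics.grab_frame("wrist"); crop(im,0,0,512,384,1.5,"pics/w9.png")
E
```

```text
t 5.9 dp [-41.3  -0.2  42.5] ang [-0.003  0.003 -0.01 ] pos [518.2 -45.2 204.4] q [-0.58, 0.32, 2.04, 0.91, 1.12, -0.68] F [ 0.4 -0.4 -1. ] op 0.722
clock: 6.23
eef_pos: [518.2, -42.7, 142.8]
tcp_rot: [3.134, -0.794, 1.122]
contact_force: [-0.8, 0.9, -1.3]
opening: 0.719
t 6.23 dp [ 1.3  1.4 -2.1] ang [-0.005  0.007 -0.009] pos [518.2 -42.7 142.8] q [-0.57, 0.42, 2.07, 0.97, 1.04, -0.8] F [-0.8  0.9 -1.3] op 0.719
case c [514.39074348 -50.3930875  127.20491392] x axis [0.01066376 0.00114214 0.99994249]
```

View pics/scene9c.png

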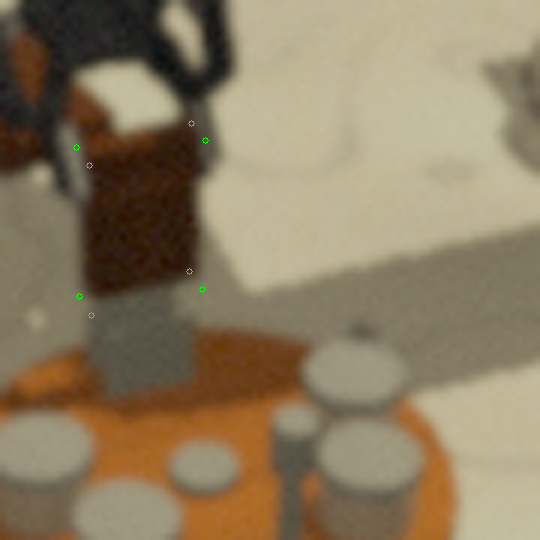

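View pics/w9.png

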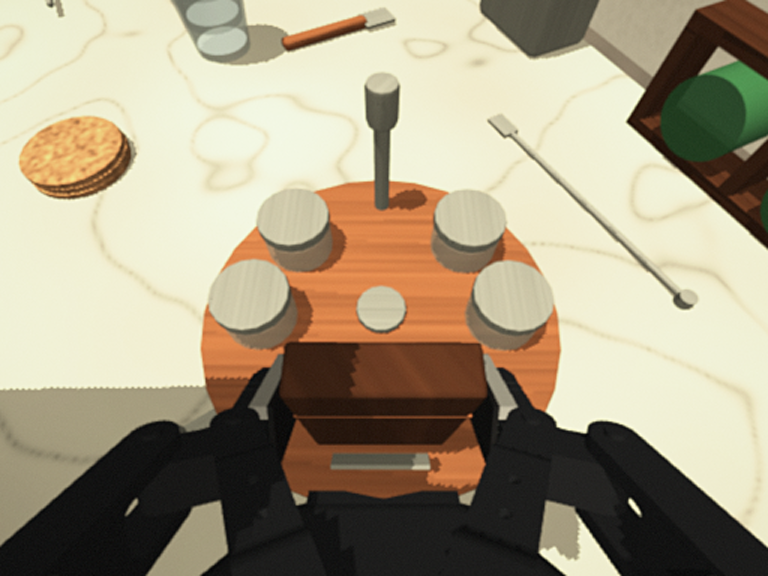

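Run:
```python
from h import *
import pickle
np.set_printoptions(precision=1,suppress=True)
rem([0,0,0],np.eye(3))
C=cam("wrist");pickle.dump(C,open("w10.pkl","wb")); im=optics.grab_frame("wrist"); crop(im,190,220,130,115,6,"pics/w10.png"); crop(im,130,40,250,210,3,"pics/w10b.png")
```

```text
t 6.33 dp [-233.3 -486.9  -35.9] ang [2.2 1.4 0.9] pos [519.4 -43.3 145.6] q [-0.57, 0.42, 2.07, 0.97, 1.04, -0.8] F [-0.7 -0.4 -0.6] op 0.718
```

View pics/w10.png

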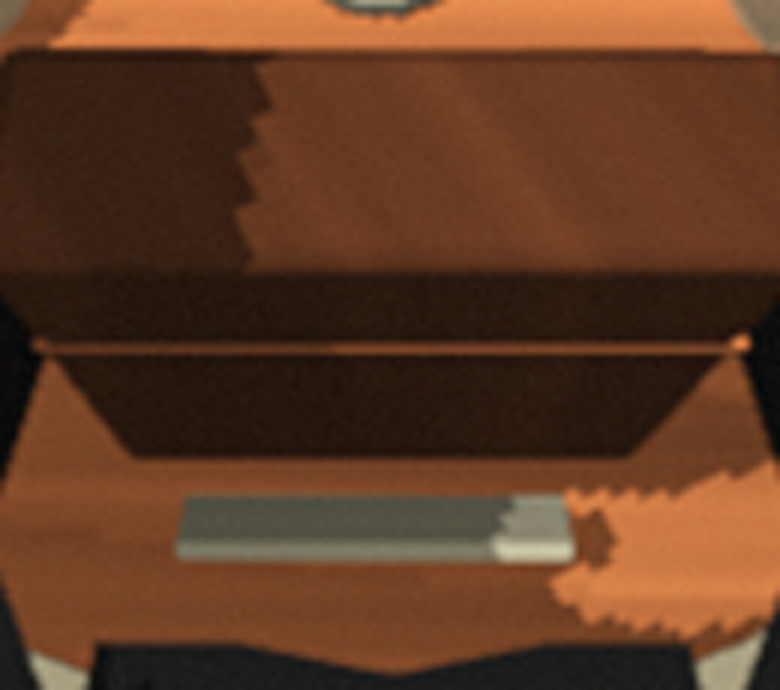

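View pics/w10b.png

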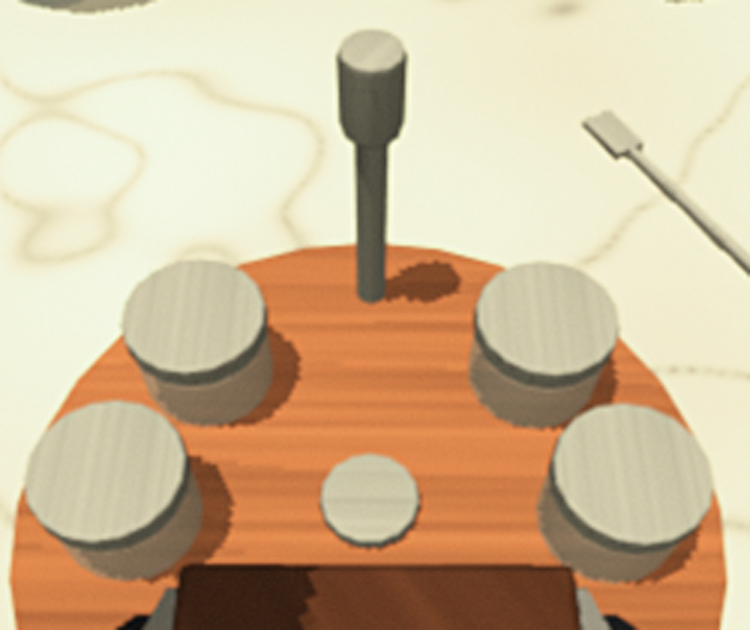

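Run:
```python
from h import *
import pickle
np.set_printoptions(precision=1,suppress=True)
C=pickle.load(open("w10.pkl","rb"))
def u(p,z,f,o): return unp(C,((p[0]+.5)/f-.5+o[0],(p[1]+.5)/f-.5+o[1]),z)
a=lambda p,z:u(p,z,6,(190,220)); b=lambda p,z:u(p,z,3,(130,40))
tip=[a(p,74) for p in[(178,548),(572,548)]]; pl=[a(p,66) for p in [(188,497),(568,497)]]
print("tip",*tip,np.linalg.norm(tip[1]-tip[0])); print("pl",*pl,np.linalg.norm(pl[1]-pl[0]))
d=tip[1]-tip[0]; print("slot deg",np.degrees(np.arctan2(d[1],d[0])))
inn=np.array([np.cos(np.radians(64.3)),np.sin(np.radians(64.3)),0])
print("rack c from tip",np.mean(tip,0)+18*inn,"from plate",np.mean(pl,0)+12*inn)
for z in (80,84,88,92):
    e=[a((133,457),z),a((632,457),z)]; print(z,np.mean(e,0)+9*inn,"w",np.linalg.norm(e[1]-e[0]), np.degrees(np.arctan2(*(e[1]-e[0])[1::-1])))
print("knob",b((369,500),34),"post",b((372,50),139),"foot",b((371,292),26))
print("jars",*[b(p,66) for p in [(196,315),(107,473),(547,320),(632,475)]])
s=r.sense();print(s['eef_pos'])
```

```text
tip [483.7 -56.4  74. ] [528.3 -78.1  74. ] 49.61777826935881
pl [486.8 -50.1  66. ] [532.  -72.1  66. ] 50.246706325503126
slot deg -25.941597601712584
rack c from tip [513.8 -51.   74. ] from plate [514.6 -50.3  66. ]
80 [515.1 -50.6  80. ] w 62.6975234892456 -25.91593816113857
84 [514.8 -51.1  84. ] w 61.551002577336405 -25.915938161138573
88 [514.6 -51.6  88. ] w 60.404481665427326 -25.91593816113854
92 [514.3 -52.1  92. ] w 59.257960753518134 -25.91593816113855
knob [553.1  29.3  34. ] post [597.4 119.4 139. ] foot [598.3 120.8  26. ]
jars [522.7 107.7  66. ] [475.4  60.   66. ] [634.2  51.9  66. ] [625.9 -13.3  66. ]
[519.9 -43.6 146.4]
```

Alignment is within 1 mm. The case bottom is at (514.8,-51) and the rack centre at (514.2,-50.7), with the slot parallel to the case. Lowering.

```bash
python3 -m creep '[{"dp":[-7,0,7],"angular":[0,0,0],"fingers":50},{"dp":[-14,0,14],"angular":[0,0,0],"fingers":50},{"dp":[-21,0,21],"angular":[0,0,0],"fingers":50},{"dp":[-27,0,27],"angular":[0,0,0],"fingers":50},{"dp":[-32,0,31],"angular":[0,0,0],"fingers":50}]'; python3 -m creep '[{"dp":[0,0,0],"angular":[0,0,0],"fingers":50},{"dp":[0,0,0],"angular":[0,0,0],"fingers":50}]'; python3 tgt.py 514.5 -51 76
python3 - <<'E'
from h import *
im=optics.grab_frame("scene"); crop(im,225,140,90,90,6,"pics/scene11.png")
E
```

```text
clock: 6.8
eef_pos: [519.6, -44.0, 100.1]
tcp_rot: [3.127, -0.797, 1.127]
contact_force: [-0.1, 0.5, -0.2]
opening: 0.718
clock: 6.97
eef_pos: [519.7, -44.1, 100.8]
tcp_rot: [3.128, -0.797, 1.126]
contact_force: [-0.3, 0.6, -1.2]
opening: 0.719
t 6.97 dp [-5.4 -1.3  5.3] ang [-0.002  0.004 -0.006] pos [519.7 -44.1 100.8] q [-0.57, 0.51, 2.08, 1.02, 0.99, -0.9] F [-0.3  0.6 -1.2] op 0.719
```

View pics/scene11.png

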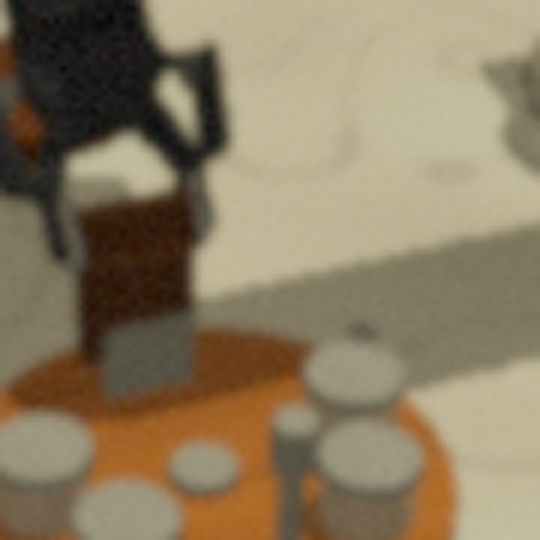

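The case is in the slot with no contact force. Lowering in small steps now.

```bash
python3 -m creep '[{"dp":[-2,0,2],"angular":[0,0,0],"fingers":50},{"dp":[-4,0,4],"angular":[0,0,0],"fingers":50},{"dp":[-6,0,6],"angular":[0,0,0],"fingers":50},{"dp":[-6,0,6],"angular":[0,0,0],"fingers":50}]'; python3 -m creep '[{"dp":[-2,0,2],"angular":[0,0,0],"fingers":50},{"dp":[-2,0,2],"angular":[0,0,0],"fingers":50}]'
```

```text
clock: 7.35
eef_pos: [519.9, -44.1, 92.4]
tcp_rot: [3.126, -0.797, 1.128]
contact_force: [0.1, -1.3, -0.9]
opening: 0.715
clock: 7.52
eef_pos: [520.0, -44.1, 89.7]
tcp_rot: [3.126, -0.797, 1.128]
contact_force: [-0.1, -0.2, -0.8]
opening: 0.713
```

```bash
python3 -m creep '[{"dp":[-2,0,2],"angular":[0,0,0],"fingers":50},{"dp":[-2,0,2],"angular":[0,0,0],"fingers":50}]'
```

```text
clock: 7.68
eef_pos: [520.0, -44.1, 86.8]
tcp_rot: [3.126, -0.797, 1.128]
contact_force: [0.0, 0.5, -0.8]
opening: 0.715
```

```bash
python3 -m creep '[{"dp":[-1,0,1],"angular":[0,0,0],"fingers":50},{"dp":[-1,0,1],"angular":[0,0,0],"fingers":50}]'; python3 -m creep '[{"dp":[-1,0,1],"angular":[0,0,0],"fingers":50},{"dp":[-1,0,1],"angular":[0,0,0],"fingers":50}]'; python3 -m creep '[{"dp":[-1,0,1],"angular":[0,0,0],"fingers":50},{"dp":[-1,0,1],"angular":[0,0,0],"fingers":50}]'
```

```text
clock: 7.85
eef_pos: [520.1, -44.1, 85.6]
tcp_rot: [3.126, -0.797, 1.128]
contact_force: [-0.6, 0.5, -1.2]
opening: 0.715
clock: 8.02
eef_pos: [520.4, -44.1, 84.6]
tcp_rot: [3.125, -0.798, 1.128]
contact_force: [-0.5, -0.7, 2.5]
opening: 0.721
clock: 8.18
eef_pos: [521.3, -44.1, 84.5]
tcp_rot: [3.123, -0.8, 1.13]
contact_force: [-1.0, -1.1, 12.3]
opening: 0.719
```

Contact with the floor was felt at 12 N upward. I'll ease off and release.

```bash
python3 -m creep '[{"dp":[1,0,-1],"angular":[0,0,0],"fingers":50},{"dp":[1,0,-1],"angular":[0,0,0],"fingers":66},{"dp":[1,0,-1],"angular":[0,0,0],"fingers":72},{"dp":[1,0,-1],"angular":[0,0,0],"fingers":85},{"dp":[1,0,-1],"angular":[0,0,0],"fingers":85}]' 20; python3 -c "
from h import *
im=optics.grab_frame('wrist'); crop(im,0,0,512,384,1.5,'pics/w12.png')"
```

```text
clock: 8.6
eef_pos: [520.0, -44.0, 84.2]
tcp_rot: [3.126, -0.797, 1.128]
contact_force: [-0.2, 0.5, 0.3]
opening: 0.992
```

View pics/w12.png

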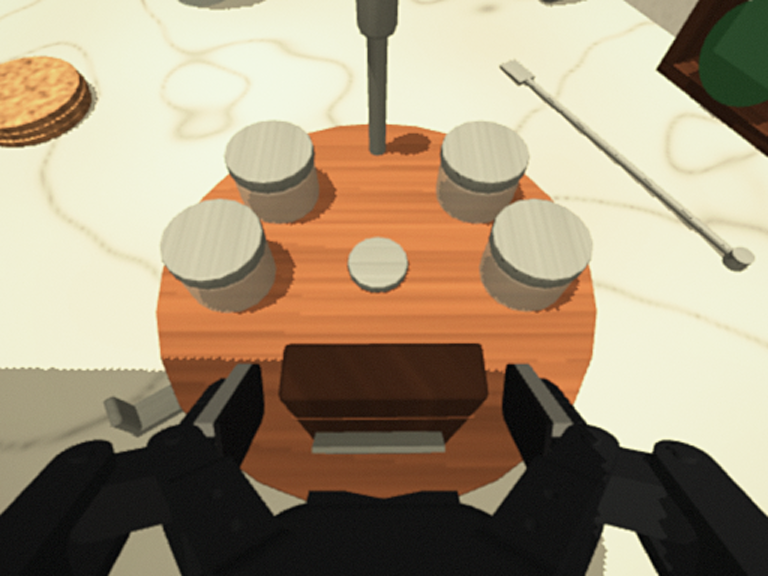

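Released, and the case is standing between the plates. The pointer lug shows at (135,408). I'll back out along the tool axis and check.

```bash
python3 -m creep '[{"dp":[0,0,0],"angular":[0,0,0],"fingers":85},{"dp":[0,0,-20],"angular":[0,0,0],"fingers":85},{"dp":[0,0,-55],"angular":[0,0,0],"fingers":85},{"dp":[0,0,-95],"angular":[0,0,0],"fingers":85},{"dp":[0,0,-130],"angular":[0,0,0],"fingers":85}]'; python3 -m creep '[{"dp":[0,0,0],"angular":[0,0,0],"fingers":85},{"dp":[0,0,0],"angular":[0,0,0],"fingers":85}]'; python3 -c "
from h import *
import pickle
log()
C=cam('wrist');pickle.dump(C,open('w13.pkl','wb'));im=optics.grab_frame('wrist'); crop(im,0,0,512,384,1.5,'pics/w13.png'); cv2.imwrite('pics/w13raw.png',im)
rem([597.4,119.4,105],toolR(-120,0))
"
```

```text
clock: 9.07
eef_pos: [477.5, -128.1, 176.2]
tcp_rot: [3.127, -0.797, 1.128]
contact_force: [1.3, -1.5, -0.1]
opening: 0.994
clock: 9.23
eef_pos: [478.9, -128.9, 176.2]
tcp_rot: [3.121, -0.796, 1.129]
contact_force: [-0.1, 0.8, -0.2]
opening: 0.993
t 9.28 dp [141.4  -2.6 245.2] ang [-0.016 -0.797  0.069] pos [ 478.5 -127.6  175.3] q [-0.76, 0.39, 2.01, 0.83, 1.18, -0.82] F [-0.3  0.2  0.3] op 0.999
```

View pics/w13.png

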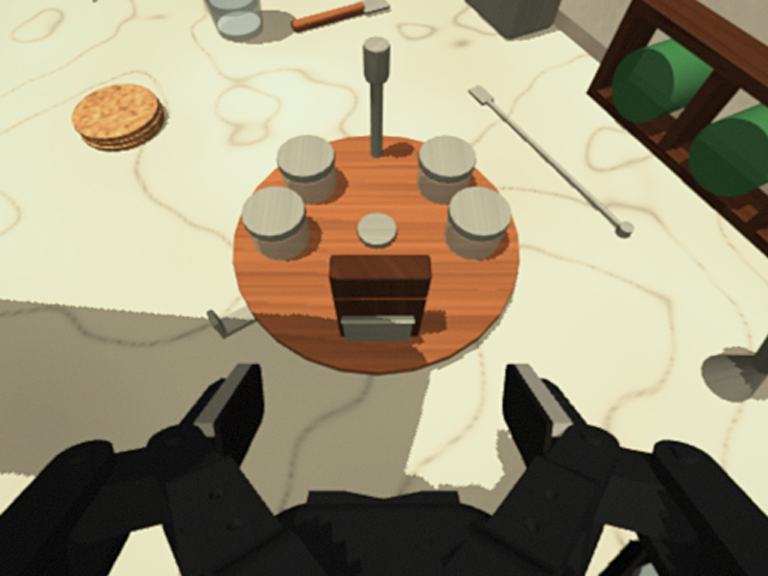

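Run:
```python
from h import *
im=cv2.imread('pics/w13raw.png'); crop(im,130,190,60,50,12,"pics/w13p.png")
```

```text
(no output)
```

View pics/w13p.png

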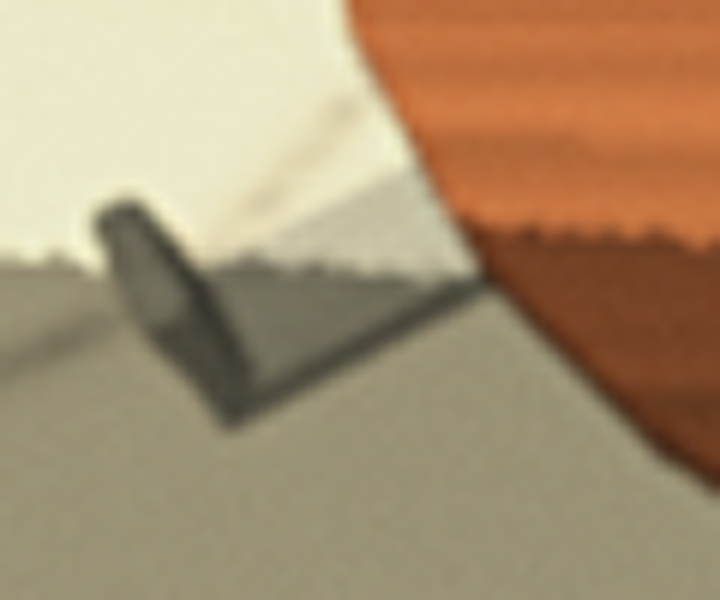

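Run:
```python
from h import *
import pickle
C=pickle.load(open("w13.pkl","rb")); f=12;o=(130,190)
im=cv2.imread('pics/w13raw.png'); outs=[]
for y in (0.10,0.16):
    big=cv2.resize(im[190:240,130:190],None,fx=f,fy=f,interpolation=cv2.INTER_CUBIC)
    e=np.array([-np.cos(y),-np.sin(y),0]);t=np.array([-e[1],e[0],0]);c=np.array([554.5,29.5,0])
    def P(rr,tt,z): p=proj(C,c+e*rr+t*tt+[0,0,z]); return tuple(int(v) for v in (p-o+.5)*f-.5)
    for tt in(-8,8): 
        cv2.line(big,P(157,tt,0),P(157,tt,28),(0,255,0),1)
        cv2.line(big,P(130,tt,0),P(157,tt,0),(255,0,0),1)
    cv2.line(big,P(157,-8,28),P(157,8,28),(0,0,255),1)
    outs.append(cv2.resize(big,None,fx=.55,fy=.55))
cv2.imwrite("pics/w13q.png",np.hstack(outs))
```

```text
(no output)
```

View pics/w13q.png

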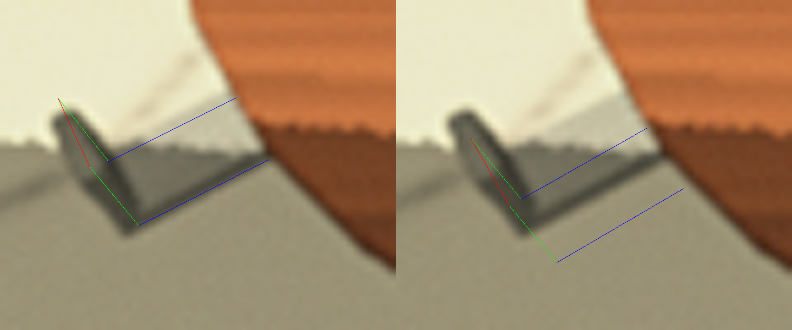

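Run:
```python
from h import *
import pickle
outs=[]
for im,C,o in ((cv2.imread('pics/side0.png'),cam("side"),(200,225)),(cv2.imread('pics/w2.png'),pickle.load(open('w1.pkl','rb')),(70,200))):
  f=12
  for y in (0.10,0.14):
    big=cv2.resize(im[o[1]:o[1]+30,o[0]:o[0]+36],None,fx=f,fy=f,interpolation=cv2.INTER_CUBIC)
    e=np.array([-np.cos(y),-np.sin(y),0]);t=np.array([-e[1],e[0],0]);c=np.array([554.5,29.5,0])
    def P(rr,tt,z): p=proj(C,c+e*rr+t*tt+[0,0,z]); return tuple(int(v) for v in (p-o+.5)*f-.5)
    for tt in(-8,8): 
        cv2.line(big,P(157,tt,0),P(157,tt,28),(0,255,0),1)
        cv2.line(big,P(130,tt,0),P(157,tt,0),(255,0,0),1)
    cv2.line(big,P(157,-8,28),P(157,8,28),(0,0,255),1)
    outs.append(cv2.resize(big,None,fx=.9,fy=.9))
cv2.imwrite("pics/ptr.png",np.vstack([np.hstack(outs[:2]),np.hstack(outs[2:])]))
```

```text
(no output)
```

View pics/ptr.png

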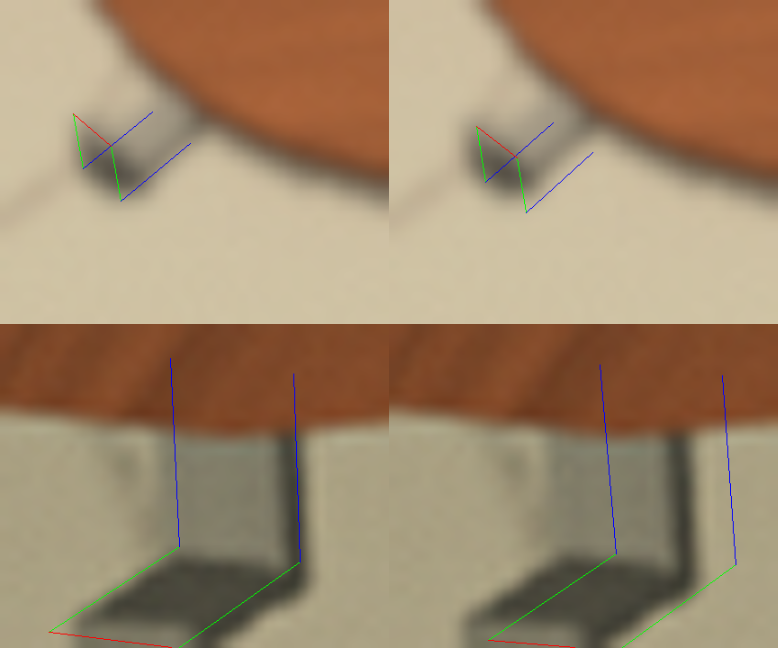

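```bash
python3 -c "
from h import *
rem([597.4,119.4,220],toolR(64.3,0,-1))"
python3 -m creep '[{"dp":[40,0,-10],"angular":[0,-0.2,0],"fingers":85},{"dp":[60,0,0],"angular":[0,-0.4,0],"fingers":85},{"dp":[90,0,10],"angular":[0,-0.5,0],"fingers":85},{"dp":[120,0,40],"angular":[0,-0.6,0],"fingers":85},{"dp":[150,0,70],"angular":[0,-0.7,0],"fingers":85}]'; python3 -c "
from h import *
log();rem([597.4,119.4,200],toolR(64.3,0,-1))"
```

```text
t 9.28 dp [223.6  -1.2 164.8] ang [ 0.014 -0.797 -0.002] pos [ 478.5 -127.6  175.3] q [-0.76, 0.39, 2.01, 0.83, 1.18, -0.82] F [-0.3  0.2  0.3] op 0.999
clock: 9.7
eef_pos: [533.1, -12.3, 232.3]
tcp_rot: [3.137, -0.265, 1.12]
contact_force: [-0.6, -0.0, 0.3]
opening: 0.996
t 9.7 dp [133.    0.3  69.5] ang [ 0.004 -0.265 -0.003] pos [533.1 -12.3 232.3] q [-0.19, 0.17, 1.9, 0.3, 1.01, 0.11] F [-0.6 -0.   0.3] op 0.996
```

```bash
python3 -m creep '[{"dp":[133,0,69],"angular":[0.004,-0.265,-0.003],"fingers":85},{"dp":[133,0,69],"angular":[0.004,-0.265,-0.003],"fingers":85},{"dp":[133,0,69],"angular":[0.004,-0.265,-0.003],"fingers":85},{"dp":[133,0,69],"angular":[0.004,-0.265,-0.003],"fingers":85},{"dp":[133,0,69],"angular":[0.004,-0.265,-0.003],"fingers":85}]'; python3 -m creep '[{"dp":[0,0,0],"angular":[0,0,0],"fingers":85}]' >/dev/null; python3 -c "
from h import *
log();rem([597.4,119.4,200],toolR(64.3,0,-1))
import pickle
C=cam('wrist');pickle.dump(C,open('w14.pkl','wb'));im=optics.grab_frame('wrist'); crop(im,0,0,512,384,1.5,'pics/w14.png')
im=optics.grab_frame('side');cv2.imwrite('pics/side14.png',im)
print(proj(C,[597.4,119.4,139])*1.5)
"
```

```text
clock: 10.12
eef_pos: [596.8, 125.5, 196.8]
tcp_rot: [-3.136, -0.003, 1.13]
contact_force: [-0.5, -0.5, -0.6]
opening: 0.996
t 10.2 dp [-0.3  2.8 -2.6] ang [-0.006 -0.001  0.006] pos [595.  120.9 197.5] q [0.2, 0.36, 1.7, 0.0, 1.08, 0.64] F [-0.8 -0.7  0.5] op 0.997
[388.43885803 316.56652289]
```

View pics/w14.png

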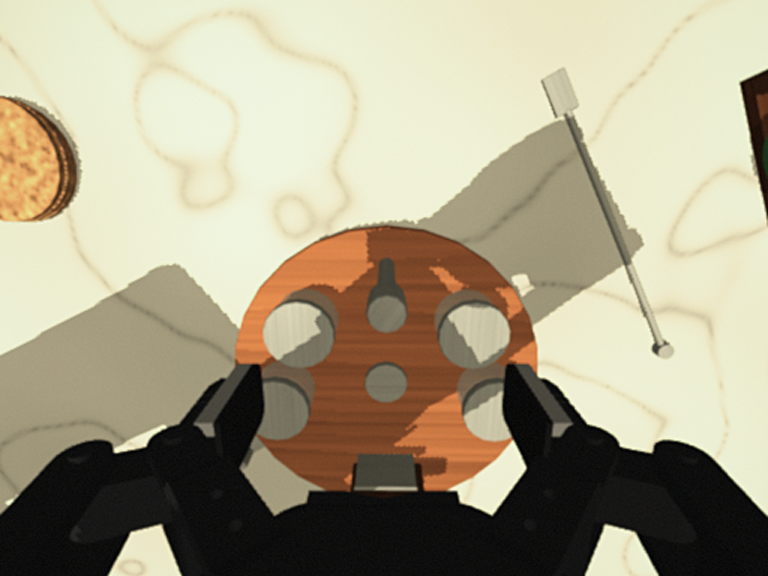

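View pics/side14.png

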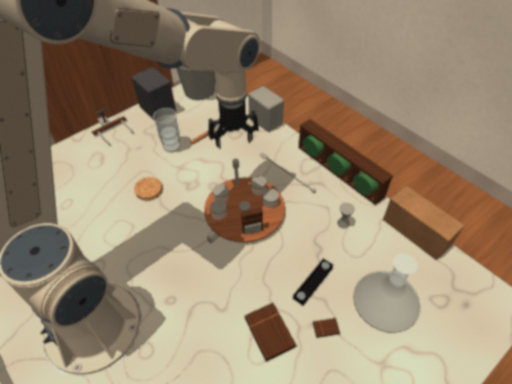

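The post top appears where predicted, at (387,314). Descending over the grip and closing.

```bash
python3 -m creep '[{"dp":[0,3,30],"angular":[0,0,0],"fingers":85},{"dp":[0,3,60],"angular":[0,0,0],"fingers":85},{"dp":[0,3,80],"angular":[0,0,0],"fingers":85},{"dp":[0,3,92],"angular":[0,0,0],"fingers":85},{"dp":[0,3,92],"angular":[0,0,0],"fingers":60}]' 40; python3 -m creep '[{"dp":[0,0,0],"angular":[0,0,0],"fingers":30},{"dp":[0,0,0],"angular":[0,0,0],"fingers":15},{"dp":[0,0,0],"angular":[0,0,0],"fingers":10},{"dp":[0,0,0],"angular":[0,0,0],"fingers":10},{"dp":[0,0,0],"angular":[0,0,0],"fingers":10}]' 40;python3 -c "
from h import *
log();rem([597.4,119.4,105],toolR(64.3,0,-1))"
```

```text
clock: 10.72
eef_pos: [596.7, 115.0, 105.9]
tcp_rot: [-3.135, -0.0, 1.121]
contact_force: [0.4, -0.8, -0.3]
opening: 0.876
clock: 11.13
eef_pos: [599.7, 116.6, 109.7]
tcp_rot: [-3.141, -0.004, 1.123]
contact_force: [0.5, -0.1, 5.8]
opening: 0.245
t 11.13 dp [ 1.5 -3.3  4.8] ang [-0.001 -0.004  0.001] pos [599.7 116.6 109.7] q [0.19, 0.47, 1.76, 0.0, 0.91, 0.63] F [ 0.5 -0.1  5.8] op 0.245
```

Gripped at a 21 mm opening. Now turning clockwise by about 58.5° in arc steps.

```bash
python3 -m creep '[{"dp":[0,3.5,0],"angular":[0,0,0],"fingers":10},{"dp":[-0.4,8.7,0],"angular":[0,0,0],"fingers":10},{"dp":[-1,13.9,0],"angular":[0,0,0],"fingers":10},{"dp":[-1.8,19.1,0],"angular":[0,0,0],"fingers":10},{"dp":[-3,24.2,0],"angular":[0,0,0],"fingers":10}]'; python3 -c "
from h import *
s=r.sense();p=s['eef_pos'];d=p[:2]-[554.5,29.5];print(np.degrees(np.arctan2(d[1],d[0])),np.hypot(*d),s['contact_force'])"
```

```text
clock: 11.55
eef_pos: [619.6, 102.8, 109.7]
tcp_rot: [-3.14, -0.002, 1.123]
contact_force: [-5.8, -4.9, 9.3]
opening: 0.244
48.37612663993385 98.01661847376108 [-5.77094414 -4.92693284  9.34928683]
```

```bash
python3 -m creep '[{"dp":[-1.6,5,0],"angular":[0,0,0],"fingers":10},{"dp":[-3.4,9.9,0],"angular":[0,0,0],"fingers":10},{"dp":[-5.5,14.7,0],"angular":[0,0,0],"fingers":10},{"dp":[-7.8,19.4,0],"angular":[0,0,0],"fingers":10},{"dp":[-10.4,24,0],"angular":[0,0,0],"fingers":10}]'; python3 -c "
from h import *
s=r.sense();p=s['eef_pos'];d=p[:2]-[554.5,29.5];a=np.degrees(np.arctan2(d[1],d[0]));print(a,np.hypot(*d),s['contact_force'])
b=np.radians(64.3-a)
for k in (3,6,9,12,15,18,21,24): c=b+np.radians(k);print(k,np.round([99*(np.cos(c)-np.cos(b)),99*(np.sin(c)-np.sin(b))],1))"
```

```text
clock: 11.97
eef_pos: [636.5, 83.0, 109.7]
tcp_rot: [-3.139, -0.002, 1.123]
contact_force: [-6.1, -2.6, 11.1]
opening: 0.247
33.158810254002404 97.89443418652725 [-6.06813961 -2.62251809 11.08668214]
3 [-2.8  4.4]
6 [-5.8  8.6]
9 [-9.1 12.6]
12 [-12.5  16.5]
15 [-16.1  20.2]
18 [-20.   23.7]
21 [-24.  27.]
24 [-28.1  30. ]
```

```bash
python3 -m creep '[{"dp":[-2.8,4.4,0],"angular":[0,0,0],"fingers":10},{"dp":[-5.8,8.6,0],"angular":[0,0,0],"fingers":10},{"dp":[-9.1,12.6,0],"angular":[0,0,0],"fingers":10},{"dp":[-12.5,16.5,0],"angular":[0,0,0],"fingers":10},{"dp":[-16.1,20.2,0],"angular":[0,0,0],"fingers":10}]'; python3 -c "
from h import *
s=r.sense();p=s['eef_pos'];d=p[:2]-[554.5,29.5];a=np.degrees(np.arctan2(d[1],d[0]));print(a,np.hypot(*d),s['contact_force'])
b=np.radians(64.3-a)
for k in (3,6,9,11,12,13,15,18,21,24): c=b+np.radians(k);print(k,np.round([99*(np.cos(c)-np.cos(b)),99*(np.sin(c)-np.sin(b))],1))"
```

```text
clock: 12.38
eef_pos: [647.5, 60.0, 109.7]
tcp_rot: [-3.139, -0.002, 1.123]
contact_force: [-6.4, -0.6, 10.6]
opening: 0.246
18.153786129184343 97.9149595144159 [-6.35017262 -0.55865357 10.55760875]
3 [-3.8  3.5]
6 [-7.8  6.8]
9 [-12.    9.9]
11 [-14.9  11.8]
12 [-16.3  12.7]
13 [-17.8  13.6]
15 [-20.8  15.3]
18 [-25.4  17.7]
21 [-30.1  19.8]
24 [-35.   21.7]
```

```bash
python3 -m creep '[{"dp":[-3.8,3.5,0],"angular":[0,0,0],"fingers":10},{"dp":[-7.8,6.8,0],"angular":[0,0,0],"fingers":10},{"dp":[-12,9.9,0],"angular":[0,0,0],"fingers":10},{"dp":[-14.9,11.8,0],"angular":[0,0,0],"fingers":10},{"dp":[-14.9,11.8,0],"angular":[0,0,0],"fingers":10}]'; python3 -c "
from h import *
import pickle
log()
s=r.sense();p=s['eef_pos'];d=p[:2]-[554.5,29.5];a=np.degrees(np.arctan2(d[1],d[0]));print(a,np.hypot(*d),s['contact_force'])
im=optics.grab_frame('side');cv2.imwrite('pics/side15.png',im);crop(im,195,150,100,100,6,'pics/side15c.png')
im=optics.grab_frame('scene');cv2.imwrite('pics/scene15.png',im);crop(im,205,160,105,100,6,'pics/scene15c.png')
C=cam('wrist');pickle.dump(C,open('w15.pkl','wb'));im=optics.grab_frame('wrist');cv2.imwrite('pics/w15raw.png',im);crop(im,0,0,512,384,1.5,'pics/w15.png')
"
```

```text
clock: 12.8
eef_pos: [651.8, 41.1, 109.7]
tcp_rot: [-3.139, -0.002, 1.123]
contact_force: [-5.9, -1.2, 11.0]
opening: 0.24
6.785155196306571 98.00061574908852 [-5.89610833 -1.23951383 10.95527307]
```

View pics/side15c.png

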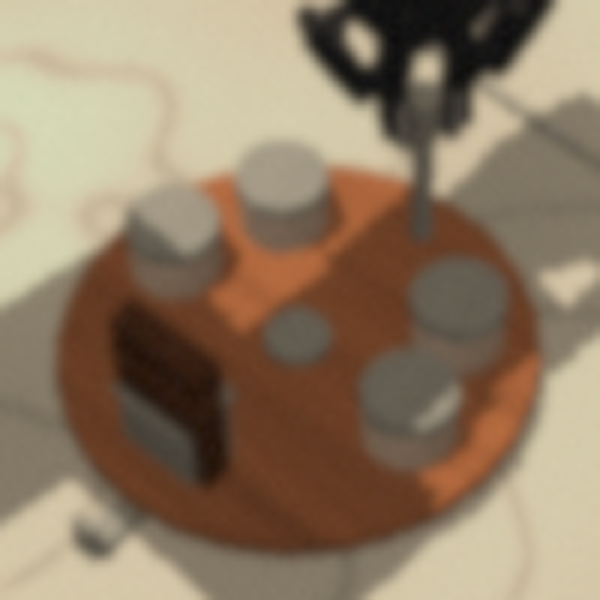

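View pics/scene15c.png

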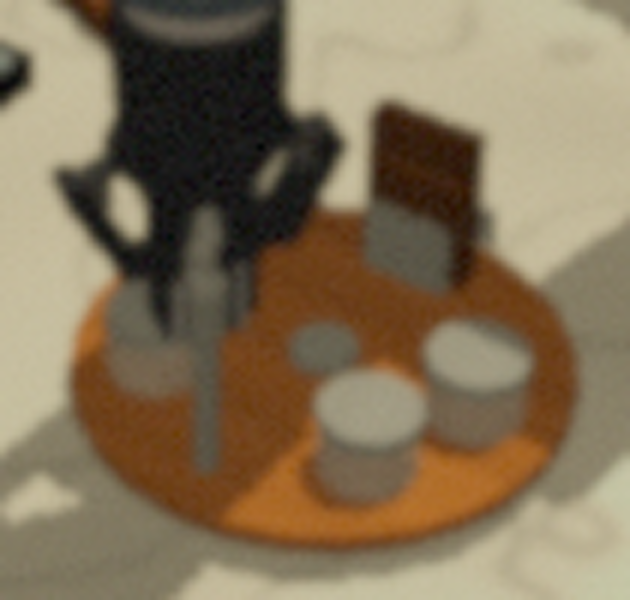

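View pics/w15.png

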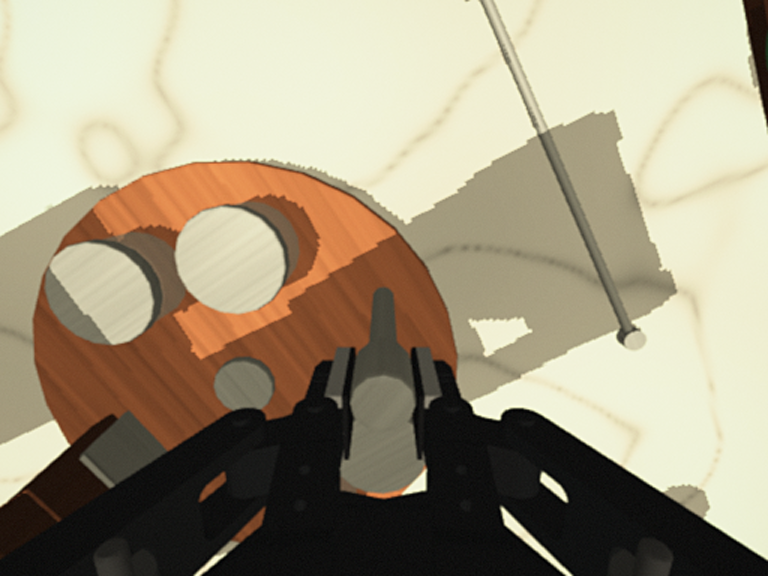

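Run:
```python
from h import *
import pickle
np.set_printoptions(precision=2,suppress=True)
S=cam("side");W=pickle.load(open('w15.pkl','rb'));C=cam("scene")
def u(K,p,z,f,o): return unp(K,((p[0]+.5)/f-.5+o[0],(p[1]+.5)/f-.5+o[1]),z)
s=lambda p,z:u(S,p,z,6,(195,150)); w=lambda p,z:u(W,p,z,1.5,(0,0)); c=lambda p,z:u(C,p,z,6,(205,160))
cen=np.array([554.5,29.5])
def h(p): d=p[:2]-cen; return np.degrees(np.arctan2(d[1],d[0])),np.hypot(*d)
off=np.degrees([1.5,2.3])
print("initial side jars");
for p in [(157,238),(140,335),(383,197),(455,272)]: print(h(s(p,66)))
print("now side")
for p in [(283,174),(174,222),(458,294),(410,386)]: print(h(s(p,66)))
print("foot",h(s((421,235),26)))
print("wrist knob",w((244,382),34),"jars",h(w((103,292),66)),h(w((231,259),66)),"foot",h(w((383,300),26)))
print("scene jars",h(c((478,353),66)),h(c((370,407),66)),"foot",h(c((205,468),26)), "knob",c((325,347),34))
print("jar offsets rel to post deg", 180-off)
```

```text
initial side jars
(np.float64(110.41206194521162), np.float64(85.81969514158082))
(np.float64(155.97114863905114), np.float64(84.00479525044398))
(np.float64(16.236747422695515), np.float64(82.60111116903452))
(np.float64(-29.398304063616752), np.float64(84.1672605612852))
now side
(np.float64(55.29434220959183), np.float64(86.87438106991475))
(np.float64(101.01040098346898), np.float64(84.89257308362505))
(np.float64(-39.595404216221766), np.float64(83.76943225984341))
(np.float64(-85.70589358810818), np.float64(82.17454313409468))
foot (np.float64(8.529007540078394), np.float64(100.7826179961205))
wrist knob [556.86  34.03  34.  ] jars (np.float64(99.50178817168793), np.float64(86.43641108048514)) (np.float64(56.14205627657606), np.float64(87.4941792146471)) foot (np.float64(7.354567774195506), np.float64(98.49834324075863))
scene jars (np.float64(102.43540619558318), np.float64(84.98861482055209)) (np.float64(56.16349576298838), np.float64(84.5387964599731)) foot (np.float64(7.379491847975665), np.float64(99.93758202605424)) knob [554.27  31.17  34.  ]
jar offsets rel to post deg [94.06 48.22]
```

All measurements put the post at about 7.7°, with the target at about 6.0°. One small correction.

```bash
python3 -m creep '[{"dp":[-1.2,0.8,0],"angular":[0,0,0],"fingers":10},{"dp":[-2.5,1.6,0],"angular":[0,0,0],"fingers":10},{"dp":[-2.5,1.6,0],"angular":[0,0,0],"fingers":10},{"dp":[-2.5,1.6,0],"angular":[0,0,0],"fingers":10},{"dp":[-2.5,1.6,0],"angular":[0,0,0],"fingers":10}]' 40; python3 -c "
from h import *
import pickle
log()
s=r.sense();p=s['eef_pos'];d=p[:2]-[554.5,29.5];a=np.degrees(np.arctan2(d[1],d[0]));print(a,np.hypot(*d),s['contact_force'])
im=optics.grab_frame('side')
C=cam('side');f=6;o=np.array((195,150));big=cv2.resize(im[150:250,195:295],None,fx=f,fy=f,interpolation=cv2.INTER_CUBIC)
c=np.array([554.5,29.5,0])
def P(rr,tt,z,y):
    e=np.array([-np.cos(y),-np.sin(y),0]);t=np.array([-e[1],e[0],0]);p=proj(C,c+e*rr+t*tt+[0,0,z]); return tuple(int(v) for v in (p-o+.5)*f-.5)
for y,col in ((.105,(0,255,0)),):
    cv2.line(big,P(-130,0,26,y),P(157,0,26,y),col,1)
    for a in (1.5,2.3,-1.5,-2.3): cv2.circle(big,P(85*np.cos(a),85*np.sin(a),66,y),3,col,-1)
    for rr in (81,99): cv2.line(big,P(rr,-31,118,y),P(rr,31,118,y),(255,255,0),1)
cv2.imwrite('pics/side16.png',big)
im=optics.grab_frame('scene')
C=cam('scene');o=np.array((205,160));big=cv2.resize(im[160:260,205:310],None,fx=f,fy=f,interpolation=cv2.INTER_CUBIC)
y=.105;col=(0,255,0)
cv2.line(big,P(-130,0,26,y),P(157,0,26,y),col,1)
for a in (1.5,2.3,-1.5,-2.3): cv2.circle(big,P(85*np.cos(a),85*np.sin(a),66,y),3,col,-1)
for rr in (81,99): cv2.line(big,P(rr,-31,118,y),P(rr,31,118,y),(255,255,0),1)
cv2.imwrite('pics/scene16.png',big)
"
```

```text
clock: 13.37
eef_pos: [652.1, 38.7, 109.7]
tcp_rot: [-3.139, -0.003, 1.123]
contact_force: [-5.8, -1.2, 10.8]
opening: 0.244
5.405910818327344 98.06608416512053 [-5.78988426 -1.24606069 10.80647215]
```

View pics/side16.png

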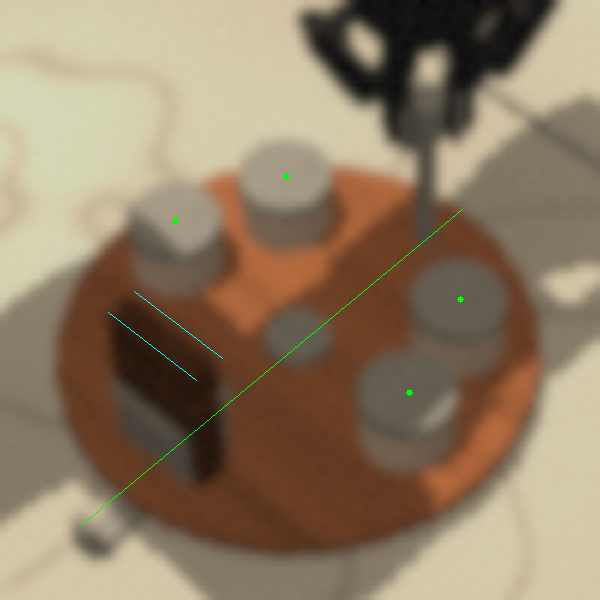

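View pics/scene16.png

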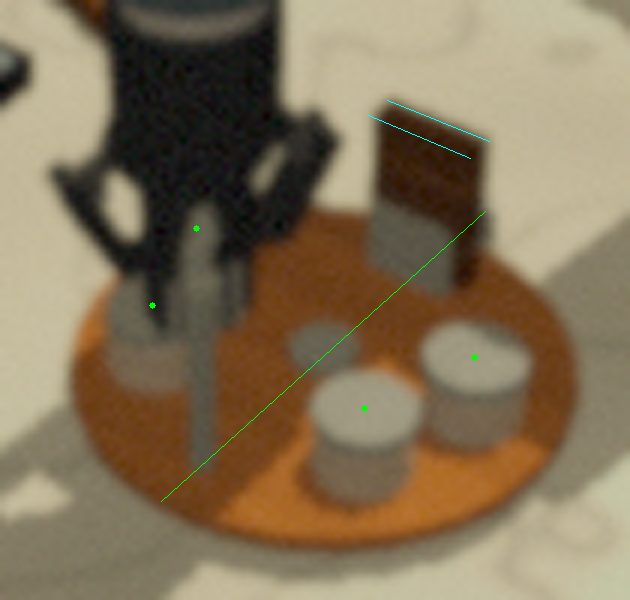

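```bash
python3 -m creep '[{"dp":[0,0,0],"angular":[0,0,0],"fingers":10},{"dp":[0,0,0],"angular":[0,0,0],"fingers":10},{"dp":[0,0,0],"angular":[0,0,0],"fingers":10},{"dp":[0,0,0],"angular":[0,0,0],"fingers":10}]' 40; python3 -c "
from h import *
s=r.sense();print(s['qvel'],s['opening']);print(r.sign_off())"
```

```text
clock: 13.8
eef_pos: [652.1, 38.7, 109.7]
tcp_rot: [-3.139, -0.003, 1.123]
contact_force: [-6.0, -1.4, 10.6]
opening: 0.245
[-0.00021455 -0.00015536  0.00020928 -0.00033556  0.00054232 -0.00027597] 0.2449299025643944
the job is handed in; nothing more can be done
None
```

I picked the middle-sized case off the tray and stood it on a short end in the rack. I let go of it with the carousel still about 1.0 rad from the front. I then gripped the post, turned the carousel to the front and handed in at 13.8 s, still holding the post.

**Last checks:**
- **Case:** it stands upright in the slot in both fixed-camera views, about 2 mm off centre along the slot (tolerance 18 mm).
- **Carousel:** the four jars line up with the front heading I measured for the base (0.105 rad). The pointer in the side view suggested about 0.12 rad and a rough early reading 0.14 rad. Against even the larger figure the error is about 0.04 rad, within the 0.08 allowed.
- **Grip:** the post is held at a 21 mm opening with a 40 N grip setting, and the arm is still. A steady outside force of about 11 N upward and 6 N sideways remained on the wrist.
- **Everything else:** the tray and bystanders looked undisturbed in the last full side view, taken after the release but before I turned the carousel. I did not measure how far they moved.

**One disagreement:** the wrist-camera estimate of the case height in the grip was about 5 mm off. I lowered the case until it touched the rack floor (12 N) instead of relying on that figure.

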